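# Turn, load and wind sample bottles into a bench reader

## Task

Load every sample bottle from the grey tray onto the reader's carriage, one bottle to each cradle, lying with its white label strip facing straight up (roll it along the tray floor to turn it). Then put the loose crank on the square shaft end and wind the carriage fully in under the hood with it, and finally take the crank off and stand it back on its rubber mat. Leave the other labware where it is.

Things in the scene. Friction and masses are not known exactly. Their poses are not given: they have to be found in the camera images.
- bottleA_mid (a point): sample bottle (may be absent): brown cylinder, 36 mm diameter, 110 mm long, flush white cap at one end, 90 to 160 g, lying on its side, one white label strip 18 x 64 mm down its side; slight rolling resistance. Point: its centre; x along the bottle to the cap, z from the axis out through the middle of the label strip (must end pointing up)
- bottleA: the same bottle; its own axes are not aligned with the label: use the point
- bottleB_mid (a point): sample bottle (may be absent): brown cylinder, 36 mm diameter, 110 mm long, flush white cap at one end, 90 to 160 g, lying on its side, one white label strip 18 x 64 mm down its side; slight rolling resistance. Point: its centre; x along the bottle to the cap, z from the axis out through the middle of the label strip (must end pointing up)
- bottleB: the same bottle; its own axes are not aligned with the label: use the point
- bottleC_mid (a point): sample bottle (may be absent): brown cylinder, 36 mm diameter, 110 mm long, flush white cap at one end, 90 to 160 g, lying on its side, one white label strip 18 x 64 mm down its side; slight rolling resistance. Point: its centre; x along the bottle to the cap, z from the axis out through the middle of the label strip (must end pointing up)
- bottleC: the same bottle; its own axes are not aligned with the label: use the point
- tray: grey tray, fixed, 300 x 420 mm outside, origin under its centre, x and y along its sides; floor 6 mm above the bench, walls 6 mm thick, rim 22 mm above the bench. Bottles start here in a row along y, lying roughly along x; a red spoon and a red cap lie along its +x edge.
- slot0 (a point): cradle on the reader's carriage: black V rests 40 mm either side of this point along x. Cradles are 70 mm apart in y. Point: where a bottle's centre lies in the cradle, 58 mm over the bench, 24 mm over the carriage plate; V rests end 6 mm below it. x: direction of the bottle (cap at either end) and of travel under the hood, which starts 80 mm away, top 110 mm over the bench
- slot1 (a point): cradle on the reader's carriage: black V rests 40 mm either side of this point along x. Cradles are 70 mm apart in y. Point: where a bottle's centre lies in the cradle, 58 mm over the bench, 24 mm over the carriage plate; V rests end 6 mm below it. x: direction of the bottle (cap at either end) and of travel under the hood, which starts 80 mm away, top 110 mm over the bench
- slot2 (a point): cradle on the reader's carriage: black V rests 40 mm either side of this point along x. Cradles are 70 mm apart in y. Point: where a bottle's centre lies in the cradle, 58 mm over the bench, 24 mm over the carriage plate; V rests end 6 mm below it. x: direction of the bottle (cap at either end) and of travel under the hood, which starts 80 mm away, top 110 mm over the bench
- carriage (a joint): travel of the reader's carriage: near 0 (up to 16 mm) out for loading, 0.14 m fully in under the hood (end stop). Driven by the shaft, 28 mm per turn; it cannot be pushed by hand.
- shaft (a joint): angle of the vertical square drive shaft, 0 to 31.4 rad (end stop, 5 turns); it grows, and the carriage goes in, when turned clockwise seen from above. It needs about 0.12 N m and stays where it is left.
- shaft_top (a point): centre of the upper end of the square shaft end: 14 mm square steel, standing 26 mm up from a round steel collar (50 mm across, turning with it, top 79 mm above the bench) on a grey gearbox 70 mm square beside the carriage; its upper 9 mm taper to 8 mm square. x and y are across its flats. Point: 105 mm above the bench.
- hub (a point): loose steel crank, 330 g, upright. Hub 36 x 36 x 60 mm, socket below 16 mm square, 30 mm deep; fits the shaft in any of 4 positions. Point: hub centre, 30 mm over its underside (33 mm over the bench on its mat, 109 mm fully down on the shaft's collar). x along the arm (16 mm wide, 10 mm thick, centred 40 mm over the underside), z up. Handle axis 75 mm out
- handle (a point): centre of the crank's upright handle: a freely turning black plastic grip 20 mm in diameter, 60 mm long, 75 mm along x from the hub's axis; the point is 76 mm above the hub's underside.
- crank: the same crank; origin at the centre of the hub's underside, axes as for the hub
- crank_mat: black rubber mat, fixed, 150 x 130 mm (x, y), 3 mm thick, origin under its centre: the crank's place
- spoon: flat red plastic spoon, 140 mm, lying in the tray, origin 52 mm from its bowl end: leave alone
- redcap: shallow red screw cap lying open side up in the tray, 72 mm across, 16 mm high: leave alone
- dish: white dish, 72 mm across, 22 mm high, on the bench near the robot: leave alone
- funnel: glass funnel standing mouth down, 72 mm across, 70 mm high, on the bench near the robot: leave alone
Mind the look-alikes: they are no part of the job. What is meant by the crank is not yellow, and is the larger of those in its own colour.

How it is judged:
On the way, in this order (a step that is already met when the one before it is completed fails the run):
1. every bottle lies in a cradle of the carriage, label strip up (within 28 degrees), the carriage still out (((x of bottleA_mid in the frame of slot0 between -0.025 and 0.025 m and y of bottleA_mid in the frame of slot0 between -0.01 and 0.01 m and z of bottleA_mid in the frame of slot0 between -0.007 and 0.007 m) or (x of bottleA_mid in the frame of slot1 between -0.025 and 0.025 m and y of bottleA_mid in the frame of slot1 between -0.01 and 0.01 m and z of bottleA_mid in the frame of slot1 between -0.007 and 0.007 m) or (x of bottleA_mid in the frame of slot2 between -0.025 and 0.025 m and y of bottleA_mid in the frame of slot2 between -0.01 and 0.01 m and z of bottleA_mid in the frame of slot2 between -0.007 and 0.007 m)) and angle between each of bottleA_mid, bottleB_mid, bottleC_mid's own z axis and vertical below 0.5 rad and ((x of bottleB_mid in the frame of slot0 between -0.025 and 0.025 m and y of bottleB_mid in the frame of slot0 between -0.01 and 0.01 m and z of bottleB_mid in the frame of slot0 between -0.007 and 0.007 m) or (x of bottleB_mid in the frame of slot1 between -0.025 and 0.025 m and y of bottleB_mid in the frame of slot1 between -0.01 and 0.01 m and z of bottleB_mid in the frame of slot1 between -0.007 and 0.007 m) or (x of bottleB_mid in the frame of slot2 between -0.025 and 0.025 m and y of bottleB_mid in the frame of slot2 between -0.01 and 0.01 m and z of bottleB_mid in the frame of slot2 between -0.007 and 0.007 m)) and ((x of bottleC_mid in the frame of slot0 between -0.025 and 0.025 m and y of bottleC_mid in the frame of slot0 between -0.01 and 0.01 m and z of bottleC_mid in the frame of slot0 between -0.007 and 0.007 m) or (x of bottleC_mid in the frame of slot1 between -0.025 and 0.025 m and y of bottleC_mid in the frame of slot1 between -0.01 and 0.01 m and z of bottleC_mid in the frame of slot1 between -0.007 and 0.007 m) or (x of bottleC_mid in the frame of slot2 between -0.025 and 0.025 m and y of bottleC_mid in the frame of slot2 between -0.01 and 0.01 m and z of bottleC_mid in the frame of slot2 between -0.007 and 0.007 m)) and value of joint carriage below 0.03 m), for 0.3 s.
2. the crank is fully down on the square shaft end, the carriage still out (distance between hub and shaft_top below 0.01 m and angle between hub's own z axis and vertical below 0.2 rad and value of joint carriage below 0.03 m), for 0.2 s.
3. the carriage is past half way, the crank on the shaft (distance between hub and shaft_top below 0.01 m and angle between hub's own z axis and vertical below 0.2 rad and value of joint carriage above 0.07 m), for 0.02 s.
4. the carriage is fully in, the crank on the shaft (distance between hub and shaft_top below 0.01 m and angle between hub's own z axis and vertical below 0.2 rad and value of joint carriage above 0.134 m), for 0.1 s.
At the end, for the whole second after the job is handed in: Carriage at least 132 mm along its 140 mm travel; every bottle in a cradle of its own (within 25 mm along, 10 mm across, 7 mm in height of the cradle point) with its label strip within 28 degrees of straight up; the crank upright on its rubber mat with its hub over the mat; all at rest (((x of bottleA_mid in the frame of slot0 between -0.025 and 0.025 m and y of bottleA_mid in the frame of slot0 between -0.01 and 0.01 m and z of bottleA_mid in the frame of slot0 between -0.007 and 0.007 m) or (x of bottleA_mid in the frame of slot1 between -0.025 and 0.025 m and y of bottleA_mid in the frame of slot1 between -0.01 and 0.01 m and z of bottleA_mid in the frame of slot1 between -0.007 and 0.007 m) or (x of bottleA_mid in the frame of slot2 between -0.025 and 0.025 m and y of bottleA_mid in the frame of slot2 between -0.01 and 0.01 m and z of bottleA_mid in the frame of slot2 between -0.007 and 0.007 m)) and angle between each of bottleA_mid, bottleB_mid, bottleC_mid's own z axis and vertical below 0.5 rad and ((x of bottleB_mid in the frame of slot0 between -0.025 and 0.025 m and y of bottleB_mid in the frame of slot0 between -0.01 and 0.01 m and z of bottleB_mid in the frame of slot0 between -0.007 and 0.007 m) or (x of bottleB_mid in the frame of slot1 between -0.025 and 0.025 m and y of bottleB_mid in the frame of slot1 between -0.01 and 0.01 m and z of bottleB_mid in the frame of slot1 between -0.007 and 0.007 m) or (x of bottleB_mid in the frame of slot2 between -0.025 and 0.025 m and y of bottleB_mid in the frame of slot2 between -0.01 and 0.01 m and z of bottleB_mid in the frame of slot2 between -0.007 and 0.007 m)) and ((x of bottleC_mid in the frame of slot0 between -0.025 and 0.025 m and y of bottleC_mid in the frame of slot0 between -0.01 and 0.01 m and z of bottleC_mid in the frame of slot0 between -0.007 and 0.007 m) or (x of bottleC_mid in the frame of slot1 between -0.025 and 0.025 m and y of bottleC_mid in the frame of slot1 between -0.01 and 0.01 m and z of bottleC_mid in the frame of slot1 between -0.007 and 0.007 m) or (x of bottleC_mid in the frame of slot2 between -0.025 and 0.025 m and y of bottleC_mid in the frame of slot2 between -0.01 and 0.01 m and z of bottleC_mid in the frame of slot2 between -0.007 and 0.007 m)) and value of joint carriage above 0.132 m and x of hub in the frame of crank_mat between -0.075 and 0.075 m and y of hub in the frame of crank_mat between -0.065 and 0.065 m and z of hub in the frame of crank_mat between 0.02 and 0.045 m and angle between hub's own z axis and vertical below 0.2 rad and linear speed of each of crank, bottleA, bottleB, bottleC below 0.02 m/s); the robot touches nothing.
It fails at once if a bystander (spoon, red cap, dish, funnel) is moved more than 40 mm (distance of any of spoon, redcap, dish, funnel from where it was at the start of the episode above 0.04 m).
It fails at once if a standing vessel is tipped over (angle between any of redcap, dish, funnel's own z axis and vertical above 0.7 rad).
Of bottleA, bottleB, bottleC only 2 to 3 are there at a start; the rules pass over those that are not, and their reading is None.
At some moment in a run one of bottleA, bottleB, bottleC may be knocked a few centimetres aside while the robot is not near it.
Once in a run the grip may slacken for a moment while it holds something.
It also fails if it takes over 210 s, if anything falls off the work surface, if the arm or the gripper's body presses on something with over 40 N, if the wrist force passes 120 N, or if a joint passes its speed limit or range.

## Robot

A 6-joint arm with a two-finger parallel gripper is mounted at the origin on the work surface. World frame = base frame: x ahead of the robot, y to its left, z up, the work surface at z = 0. Lengths are in m, angles in rad, forces in N, time in s.
With the tool pointing down it reaches from about 0.3 to 0.875 m from the base axis. Payload 6.4 kg.
Tool frame: the origin (TCP) lies midway between the tips of the shut fingers; the grasp point (between the pads) lies 19 mm behind it; z points along the fingers, y is the line along which they close (so a half turn about z gives the same grasp; the last joint's range is limited). The gripper opens to 88 mm and grips with 3 to 60 N. Pads are 18 mm wide; open, the fingers measure 123 mm over their backs; the gripper's body (75 mm by 187 mm) begins 45 mm behind the grasp point.
Start: joints at [0.99, 0.181, 1.607, -0, 1.354, -0.206], TCP at [0.21, 0.535, 0.239] pointing down, gripper open.
Joint ranges: [-2.99, 2.99], [-0.89, 2.07], [0.3, 2.58], [-1.14, 4.28], [0, 2.63], [-3.12, 3.12]. Speed limits (rad/s): [2.57, 2.57, 3.01, 3.14, 3.14, 3.14].

## Interface

Orientations are given as a unit quaternion [w, x, y, z].
In Python, from plant import robot gives the robot as it stands. The module is installed in compiled form; this text tells all that it offers.
- The arm moves only by the tool carry_out, never from a script. Its argument "commands" is a list of rows, each a list of 7 numbers: the shift along the tool's x, y, z in mm, then the turn, a rotation vector about the tool's x, y, z in degrees, then the gripper command: -1 is fully open, 1 is shut, values between are in proportion. In form: [[x, y, z, wx, wy, wz, gripper], ...]. A call has 1 to 20 rows; each row is the pose to reach, as a shift and turn from the pose commanded when the call began, along the tool's axes at that moment; what a row does not reach only later rows make up. A row lasts 1/12 s, in which the tool goes at most 41.7 mm and 7.16 degrees, less where a joint would pass 70% of its speed; a pose out of reach is approached as far as the arm can. A call with a gripper value outside its range is refused whole. The fingers move at their own pace and stop on an object; the grip force is fixed at half the most. Time passes only in rows, so rows that repeat a pose let the fingers close. It gives the time, the measured TCP pose, the force, the opening and the grip force at its end, in the units of the state.
- robot.sense(): the state, without advancing time (a new reading comes with each control period).
- robot.grab_frame(name): name is "scene" or "side" or "wrist"; returns a dict with "img" (420x560x3 uint8, blue, green, red), "camera_matrix" (3x3 intrinsics, pixels), "rvec" (rotation vector, rad) and "tvec" (3), from world to camera coordinates, as OpenCV has them. Camera axes: x right, y down, z forward; pixel columns grow to the right and rows downward; lengths in m; the calibration is good to about 2 mm. The wrist camera is an equidistant fisheye: a pixel r from the principal point sees the ray r / f radians off the axis. A picture is of the moment at which its call begins. There is no depth.
- robot.finish_job(): hands the job in; it is judged then, once.
The state is a dict: "t": time; "joint_pos": joint angles; "joint_vel": joint speeds; "tau": joint torques, N m; "tool_pos": TCP position; "ee_rot": TCP orientation; "force": force on the tool from outside, world axes, zero at the start; "torque": the same for the moment, N m; "width": finger opening in m; "finger_force": force on a finger pad.
Only numpy, scipy, OpenCV 4.12 (cv2) and the standard library are available. Lean on these libraries where they do the work, as an engineer would, in place of code of your own. Each camera call takes 0.05 s, during which the arm holds its last target. There are 200 camera calls.

## Working session

There is one attempt and no reset: what is moved stays moved. The work goes in short steps, Python scripts to look and compute and a tool call to move; the robot and the scene stay as the last step left them, time stands still between calls to the robot, and variables do not carry over. Pictures are saved under pics/ and viewed, at most 14 in all, crops included, and the job is handed in when it is done.

Besides the shell and the picture viewer there is one more tool, called after "Call:" by a JSON object that holds its "fn" and its "kwargs". carry_out: Moves the arm, as the interface text tells. Its arguments: {"type":"object","properties":{"commands":{"type":"array","items":{"type":"array","items":{"type":"number"}}}},"required":["commands"]}

```bash
mkdir -p pics; cat > h.py <<'E'
import numpy as np, cv2
from scipy.spatial.transform import Rotation as R
from plant import robot
def grab(name,save=None):
    f=robot.grab_frame(name)
    if save: cv2.imwrite('pics/'+save,f['img']); np.save('pics/'+save+'.npy',f,allow_pickle=True)
    return f
def ray(f,px,fish=False):
    K=np.array(f['camera_matrix']); Rm=cv2.Rodrigues(np.array(f['rvec'],float))[0]; t=np.array(f['tvec'],float).ravel()
    a=(px[0]-K[0,2])/K[0,0]; b=(px[1]-K[1,2])/K[1,1]
    if fish:
        r=np.hypot(a,b); s=np.sin(r)/r if r>1e-9 else 1; d=np.array([a*s,b*s,np.cos(r)])
    else: d=np.array([a,b,1.])
    return -Rm.T@t, Rm.T@d
def onz(f,px,z,fish=False):
    c,d=ray(f,px,fish); return c+d*(z-c[2])/d[2]
def proj(f,P,fish=False):
    K=np.array(f['camera_matrix']); Rm=cv2.Rodrigues(np.array(f['rvec'],float))[0]; t=np.array(f['tvec'],float).ravel()
    p=Rm@np.array(P,float)+t
    if fish:
        r=np.hypot(p[0],p[1]); th=np.arctan2(r,p[2]); q=p[:2]/max(r,1e-9)*th
    else: q=p[:2]/p[2]
    return K[0,0]*q[0]+K[0,2],K[1,1]*q[1]+K[1,2]
def load(s): return np.load('pics/'+s+'.npy',allow_pickle=True).item()
def toolshift(P,yaw=None):
    s=robot.sense(); q=s['ee_rot']; r=R.from_quat([q[1],q[2],q[3],q[0]])
    d=r.inv().apply(np.array(P)-np.array(s['tool_pos']))*1000
    return d.round(1)
E
python3 - <<'E'
from h import *
for n in ('scene','side','wrist'):
    f=grab(n,n+'0.png'); c,d=ray(f,(280,210),n=='wrist'); print(n,c.round(3),d.round(2),np.array(f['camera_matrix']).round(0).tolist())
a=load('scene0.png')['img'];b=load('side0.png')['img'];w=load('wrist0.png')['img']
s=robot.sense(); print({k:np.round(v,3) for k,v in s.items()}); print(R.from_quat(np.roll(s['ee_rot'],-1)).as_matrix().round(2))
E
```

```text
scene [1.252e+00 1.000e-03 5.470e-01] [-0.87 -0.02 -0.49] [[445.0, 0.0, 277.0], [0.0, 445.0, 216.0], [0.0, 0.0, 1.0]]
side [-0.12  -0.758  0.721] [ 0.56  0.62 -0.55] [[476.0, 0.0, 277.0], [0.0, 476.0, 202.0], [0.0, 0.0, 1.0]]
wrist [0.135 0.566 0.383] [ 0.3  -0.12 -0.95] [[325.0, 0.0, 279.0], [0.0, 325.0, 207.0], [0.0, 0.0, 1.0]]
{'t': np.float64(0.15), 'joint_pos': array([ 0.99 ,  0.181,  1.608,  0.   ,  1.354, -0.206]), 'joint_vel': array([ 0.002, -0.001, -0.003,  0.001, -0.   ,  0.   ]), 'tau': array([ 1.0000e-03, -4.3423e+01, -3.4218e+01,  7.0000e-02,  3.6000e-02,
       -0.0000e+00]), 'tool_pos': array([0.21 , 0.535, 0.238]), 'ee_rot': array([-0.   ,  0.186,  0.982, -0.001]), 'force': array([-0.098, -0.001, -0.484]), 'torque': array([ 0.013, -0.049,  0.018]), 'finger_force': np.float64(0.0), 'width': np.float64(0.088)}
[[-0.93  0.37 -0.  ]
 [ 0.37  0.93 -0.  ]
 [ 0.   -0.   -1.  ]]
```

View pics/scene0.png

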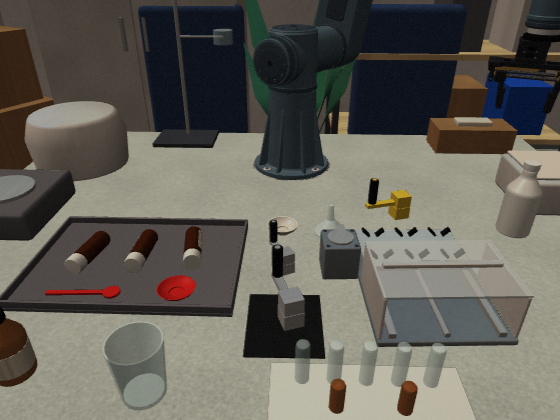

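View pics/side0.png

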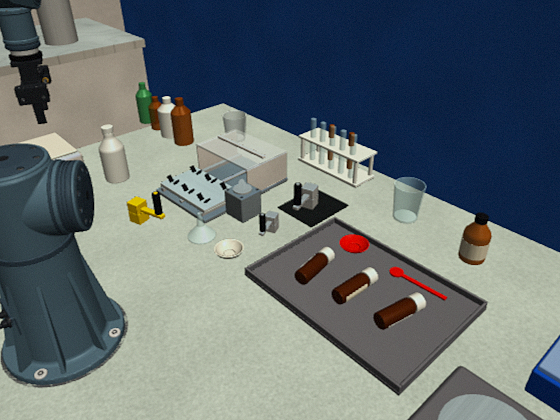

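Scene: bottles at (88,251), (142,250), (193,246) in the tray; gearbox at (340,250), with the reader to its right. Crank candidates are the grey one on the mat (290,310), a smaller grey one (285,262) and a yellow one (400,205). The grey one on the black mat is not yellow and is the larger grey, so it is the crank. I'll confirm this in an enlarged crop.

```bash
python3 - <<'E'
from h import *
a=load('scene0.png')['img'];b=load('side0.png')['img']
c1=cv2.resize(a[200:360,220:480],None,fx=2.3,fy=2.3,interpolation=cv2.INTER_CUBIC)[:, :]
c2=cv2.resize(b[130:260,120:360],None,fx=2.5,fy=2.5,interpolation=cv2.INTER_CUBIC)[:230]
c2=cv2.resize(b[150:240,150:350],None,fx=2.5,fy=2.5,interpolation=cv2.INTER_CUBIC)
c1=c1[:, :598]
W=600
p=lambda c:np.pad(c,((0,0),(0,W-c.shape[1]),(0,0)))
cv2.imwrite('pics/crop1.png',np.vstack([p(c1),p(c2)]))
E
```

```text
(no output)
```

View pics/crop1.png

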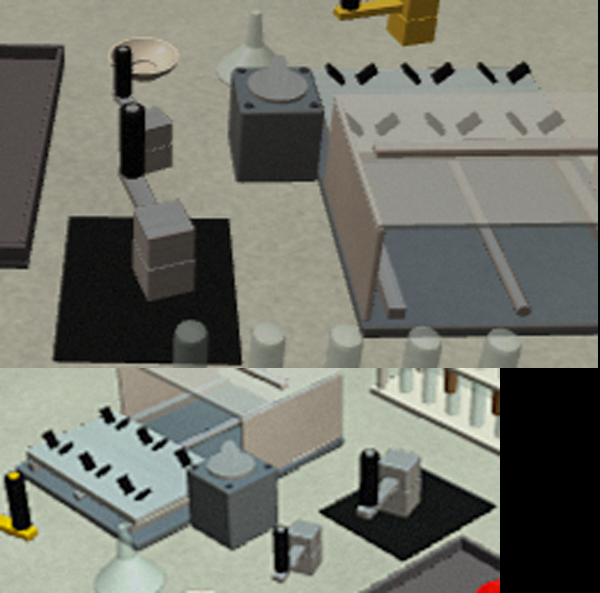

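The crop confirms that the large grey crank stands on the black mat: hub top at scene ≈(291,295), handle top at (277,247). The other grey crank is clearly smaller and off the mat. The shaft is at scene (341,225) and side (242,181).

```bash
python3 - <<'E'
from h import *
a=load('scene0.png');b=load('side0.png')
S=lambda x,y:(220+x/2.3,200+y/2.3); T=lambda x,y:(150+x/2.5,150+(y-368)/2.5)
def show(n,p): print(n,p.round(3))
show('shaft sc',onz(a,S(279,58),.105)); show('shaft si',onz(b,T(229,443),.105))
show('hubtop sc',onz(a,S(163,217),.063)); show('hubtop si',onz(b,T(403,459),.063))
show('handtop sc',onz(a,S(131,105),.109)); show('handtop si',onz(b,T(370,452),.109))
for x in (351.5,426.5,503): show('V',onz(a,S(x,75),.046))
for x in (369.5,447,533): show('V2',onz(a,S(x,124),.046))
for p in [(86,218),(249,219),(239,309),(10,309)]: show('tray',onz(a,p,.022))
for p in [(248,294),(322,294),(327,354),(243,354)]: show('mat',onz(a,p,.003))
# bottles: cap masks and brown masks
img=a['img'].astype(int); hsv=cv2.cvtColor(a['img'],cv2.COLOR_BGR2HSV)
sub=(slice(215,300),slice(50,225))
for nm,m in (('white',(img.min(2)>120)),('brown',(hsv[...,1]>120)&(hsv[...,2]<110)&(img[...,2]>img[...,0]+20))):
    mm=np.zeros(m.shape,np.uint8); mm[sub]=m[sub]
    n,l,st,ce=cv2.connectedComponentsWithStats(mm)
    for i in range(1,n):
        if st[i,4]>30: print(nm,st[i],ce[i].round(1),onz(a,ce[i],.024).round(3))
for p in ((284,225),(329,215)): show('dish/funnel',onz(a,p,.02))
E
```

```text
shaft sc [0.525 0.098 0.105]
shaft si [0.523 0.099 0.105]
hubtop sc [0.679 0.004 0.063]
hubtop si [0.683 0.002 0.063]
handtop sc [ 0.604 -0.022  0.109]
handtop si [ 0.612 -0.018  0.109]
V [0.455 0.174 0.046]
V [0.453 0.242 0.046]
V [0.45  0.312 0.046]
V2 [0.532 0.178 0.046]
V2 [0.53  0.243 0.046]
V2 [0.527 0.316 0.046]
tray [ 0.377 -0.474  0.022]
tray [ 0.368 -0.095  0.022]
tray [ 0.672 -0.085  0.022]
tray [ 0.686 -0.48   0.022]
mat [ 0.61  -0.076  0.003]
mat [0.605 0.062 0.003]
mat [0.75  0.062 0.003]
mat [ 0.755 -0.071  0.003]
white [ 50 215 175  22 575] [123.7 218.4] [ 0.379 -0.385  0.024]
white [183 249  13  11  74] [189.2 252.5] [ 0.51  -0.205  0.024]
white [ 67 253  15   8  64] [ 74.  256.4] [ 0.532 -0.434  0.024]
white [125 252  15   8  67] [132.3 255.3] [ 0.524 -0.318  0.024]
brown [184 227  16  25 275] [191.6 238. ] [ 0.456 -0.211  0.024]
brown [131 229  25  24 304] [143.6 240.8] [ 0.47  -0.311  0.024]
brown [ 75 231  33  25 325] [ 91.8 242.6] [ 0.481 -0.419  0.024]
brown [ 50 293  53   3  95] [ 78.4 293.6] [ 0.644 -0.377  0.024]
dish/funnel [ 0.388 -0.014  0.02 ]
dish/funnel [0.339 0.091 0.02 ]
```

Call:
{"fn": "carry_out", "kwargs": {"commands": [[-280,-350,-40,0,0,-10,-1],[-556,-694,-40,0,0,-21.7,-1],[-556,-694,-40,0,0,-21.7,-1],[-556,-694,-40,0,0,-21.7,-1],[-556,-694,-40,0,0,-21.7,-1],[-556,-694,-40,0,0,-21.7,-1],[-556,-694,-40,0,0,-21.7,-1],[-556,-694,-40,0,0,-21.7,-1],[-556,-694,-40,0,0,-21.7,-1],[-556,-694,-40,0,0,-21.7,-1],[-556,-694,-40,0,0,-21.7,-1],[-556,-694,-40,0,0,-21.7,-1],[-556,-694,-40,0,0,-21.7,-1],[-556,-694,-40,0,0,-21.7,-1],[-556,-694,-40,0,0,-21.7,-1],[-556,-694,-40,0,0,-21.7,-1],[-556,-694,-40,0,0,-21.7,-1],[-556,-694,-40,0,0,-21.7,-1],[-556,-694,-40,0,0,-21.7,-1],[-556,-694,-40,0,0,-21.7,-1]]}}

```text
t: 1.82
tool_pos: [0.4554, -0.257, 0.2758]
ee_rot: [-0.0, -0.002, 1.0, 0.0]
force: [1.0, 0.6, -0.6]
width: 0.0882
finger_force: 0.0
```

Call:
{"fn": "carry_out", "kwargs": {"commands": [[0,-40,0,0,0,0,-1],[0,-58,0,0,0,0,-1],[0,-58,0,0,0,0,-1]]}}

```text
t: 2.07
tool_pos: [0.4549, -0.3162, 0.2752]
ee_rot: [-0.001, 0.0, 1.0, 0.0]
force: [-0.5, -0.7, -0.5]
width: 0.0884
finger_force: 0.0
```

```bash
python3 - <<'E'
from h import *
f=grab('wrist','w1.png'); s=robot.sense(); print(s['tool_pos'],s['ee_rot'])
c,d=ray(f,(279,207),True);print(c,d)
E
```

```text
[ 0.4550233  -0.31389468  0.27520185] [-5.61464581e-04 -5.50436285e-04  9.99999421e-01  7.35339331e-04]
[ 0.37389576 -0.31550725  0.42041344] [ 3.12778198e-01  2.79234394e-04 -9.49826153e-01]
```

View pics/w1.png

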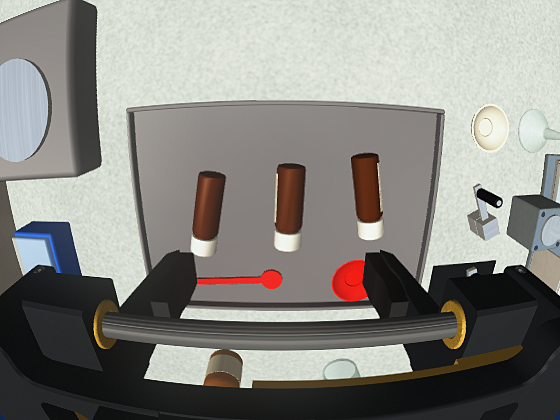

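Wrist view: bottles A (367,195), B (289,207) and C (208,213), with caps at the bottom (+x). A's label shows on its right (+y) edge and B's on its left (−y) edge. C's label is hidden underneath.

```bash
cat >> h.py <<'E'
def bottle(f,xy,z=.024,verb=True):
    """wrist view: axis, centre, label angle (deg from up, + toward world +y)"""
    img=f['img'].astype(int); hsv=cv2.cvtColor(f['img'],cv2.COLOR_BGR2HSV)
    white=(img.min(2)>115); brown=(hsv[...,1]>110)&(img[...,2]>img[...,0]+22)&(img[...,2]<150)
    u,v=map(int,proj(f,(xy[0],xy[1],z),True)); 
    m=np.zeros(white.shape,np.uint8); pts=[]
    dd=.031
    c=np.array([proj(f,(xy[0]+a,xy[1]+b,z),True) for a,b in ((-.08,-dd),(-.08,dd),(.08,dd),(.08,-dd))],np.int32)
    cv2.fillPoly(m,[c],1); mm=((white|brown)&(m>0)).astype(np.uint8)
    mm=cv2.morphologyEx(mm,cv2.MORPH_CLOSE,np.ones((3,3),np.uint8))
    n,l,st,ce=cv2.connectedComponentsWithStats(mm); i=1+np.argmax(st[1:,4]); mm=(l==i)
    mid=[]
    for r in np.unique(np.nonzero(mm)[0]):
        cs=np.nonzero(mm[r])[0]; mid.append(onz(f,((cs[0]+cs[-1])/2,r),z,True)[:2])
    mid=np.array(mid)[6:-6]; k,b0=np.polyfit(mid[:,0],mid[:,1],1); yaw=np.arctan(k)
    rr=np.nonzero(mm)[0].max(); cs=np.nonzero(mm[rr])[0]; far=onz(f,(cs.mean(),rr+.5),z+.017,True)
    rr=np.nonzero(mm)[0].min(); cs=np.nonzero(mm[rr])[0]; near=onz(f,(cs.mean(),rr-.5),z,True)
    far=far[0]; near=near[0]; e=np.array([np.cos(yaw),np.sin(yaw),0])
    cen=lambda x:np.array([x,k*x+b0,z])
    # label pixels
    P0=cen(far-.055*e[0]); lat=np.array([-e[1],e[0],0]); ang=[]; al=[]
    for p in np.argwhere(white&mm):
        o,d=ray(f,(p[1],p[0]),True); d=d/np.linalg.norm(d)
        q=o-P0; A=np.array([q@lat,q[2]]); B=np.array([d@lat,d[2]])
        aa=B@B; bb=A@B; cc=A@A-.018**2; disc=max(bb*bb-aa*cc,0); t=(-bb-np.sqrt(disc))/aa
        h=q+t*d; s=h@e; a=np.degrees(np.arctan2(h@lat,h[2]))
        al.append(s)
        if abs(s)<.026: ang.append(a)
    print('centre',P0.round(4),'near/far x',round(near,4),round(far,4),'yaw',np.degrees(yaw).round(1),'label n',len(ang),'range',np.percentile(ang,[3,50,97]).round(0) if ang else None)
E
python3 - <<'E'
from h import *
f=load('w1.png')
for p in ((.485,-.21),(.49,-.315),(.495,-.42)): bottle(f,p)
E
```

```text
centre [ 0.5025 -0.212   0.024 ] near/far x 0.4031 0.5575 yaw 0.1 label n 963 range [-102.  -64.   72.]
centre [ 0.5059 -0.3159  0.024 ] near/far x 0.4093 0.5609 yaw 0.0 label n 847 range [-87. -71. -10.]
centre [ 0.5112 -0.4196  0.024 ] near/far x 0.413 0.5662 yaw 0.5 label n 640 range [-73. -71. 101.]
```

```bash
sed -i 's/img.min(2)>115/img.min(2)>WT/; 1a WT=150' h.py
python3 - <<'E'
from h import *
f=load('w1.png')
print(f['img'][120,300],f['img'][240,288],f['img'][200,289],f['img'][200,277])
for p in ((.485,-.21),(.49,-.315),(.495,-.42)): bottle(f,p)
E
```

```text
[133 136 140] [235 243 239] [31 50 99] [ 5 15 58]
centre [ 0.4893 -0.2006  0.024 ] near/far x 0.4322 0.5438 yaw 7.9 label n 29 range [46. 50. 65.]
centre [ 0.5046 -0.3037  0.024 ] near/far x 0.4503 0.5595 yaw -2.9 label n 57 range [-79. -67. -60.]
centre [ 0.5126 -0.4115  0.024 ] near/far x 0.4582 0.5664 yaw -11.8 label n 0 range None
```

```bash
cat >> h.py <<'E'
def labang(f,P0,yaw,fish=False,WT=110,r=.018):
    P0=np.array(P0); y=np.radians(yaw); e=np.array([np.cos(y),np.sin(y),0]); lat=np.array([-e[1],e[0],0]); out=[]; ok=[]
    for s in np.linspace(-.02,.02,9):
        row=[]
        for a in range(-150,151,4):
            h=P0+s*e+r*(np.sin(np.radians(a))*lat+np.cos(np.radians(a))*np.array([0,0,1]))
            o,_=ray(f,(0,0),fish); n=(h-P0-s*e)/r
            if (o-h)@n/np.linalg.norm(o-h)<.12: continue
            u,v=proj(f,h,fish); row.append((a,f['img'][int(round(v)),int(round(u))].min()))
        ok.append([a for a,w in row if w>WT]); out.append((row[0][0],row[-1][0]))
    print('visible',out[4],'white at',[(min(a),max(a)) if a else None for a in ok])
E
python3 - <<'E'
from h import *
f=load('side0.png'); w=load('w1.png')
L=[((.489,-.2006,.024),7.9),((.5046,-.3037,.024),-2.9),((.5126,-.4115,.024),-11.8)]
for P,y in L: labang(f,P,y,WT=90); labang(w,P,y,True,WT=130)
b=f['img']; cv2.imwrite('pics/crop2.png',cv2.resize(b[235:345,285:445],None,fx=5,fy=5,interpolation=cv2.INTER_CUBIC))
E
```

```text
visible (-110, 46) white at [None, None, None, (-110, -106), (-110, -110), (-110, -98), (-106, -102), (-110, -102), (-110, -94)]
visible (-94, 66) white at [(46, 54), (46, 66), (-94, 66), (-94, 62), (50, 66), (-94, 66), (-94, 66), (-94, 66), (-94, 66)]
visible (-114, 42) white at [(-114, -70), (-114, -62), (-114, -62), (-114, -62), (-102, -66), (-114, -66), (-94, -66), (-114, -66), (-114, -102)]
visible (-82, 74) white at [(-82, -62), (-82, -62), (-82, -62), (-78, -58), (-82, -58), (-82, -62), (-82, -62), (-82, -62), None]
visible (-114, 46) white at [(-114, -90), (-114, -90), (-114, -90), (-114, -90), (-114, -90), (-114, -90), (-114, -90), (-114, -90), (-114, -110)]
visible (-70, 86) white at [None, None, (-70, -66), (-70, -58), (-70, -66), (-70, -62), (-70, -54), (-70, -62), (-70, -58)]
```

View pics/crop2.png

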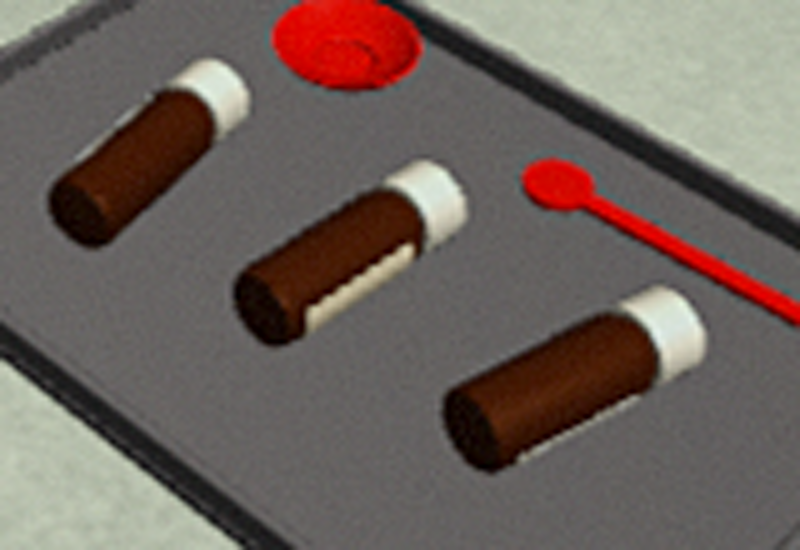

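Side view: label upper edges at about +47° (A), −63° (B) and −90° (C), so the label centres are about +75°, −92° and −118° from up. I'll roll each bottle by pressing closed fingertips on its top and dragging, which moves the tool 2rθ. A goes first.

Call:
{"fn": "carry_out", "kwargs": {"commands": [[-15,60,40,0,0,0,1],[-32.5,124,120,0,0,0,1],[-32.5,124,200,0,0,0,1],[-32.5,124,220,0,0,0,1],[-32.5,124,225,0,0,0,1],[-32.5,124,225,0,0,0,1],[-32.5,124,225,0,0,0,1],[-32.5,124,225,0,0,0,1],[-32.5,124,229,0,0,0,1],[-32.5,124,231,0,0,0,1],[-32.5,124,231,0,0,0,1]]}}

```text
t: 3.03
tool_pos: [0.4887, -0.1894, 0.0467]
ee_rot: [0.001, -0.002, 1.0, -0.001]
force: [0.1, -0.4, -0.4]
width: 0.017
finger_force: 0.0
```

Call:
{"fn": "carry_out", "kwargs": {"commands": [[0,0,2,0,0,0,1],[0,0,3,0,0,0,1],[0,0,3.5,0,0,0,1],[0,0,4,0,0,0,1],[0,0,4,0,0,0,1]]}}

```text
t: 3.45
tool_pos: [0.4881, -0.1894, 0.042]
ee_rot: [0.001, -0.002, 1.0, -0.001]
force: [-1.7, 0.8, 6.1]
width: 0.0003
finger_force: 2.9
```

Call:
{"fn": "carry_out", "kwargs": {"commands": [[-1,-6,0,0,0,0,1],[-2,-12,0,0,0,0,1],[-2.5,-18,0,0,0,0,1],[-3,-24,0,0,0,0,1],[-4,-30,0,0,0,0,1],[-5,-36,0,0,0,0,1],[-6,-42,0,0,0,0,1],[-6.5,-46.5,0,0,0,0,1],[-6.5,-46.5,0,0,0,0,1]]}}

```text
t: 4.2
tool_pos: [0.4953, -0.2366, 0.0418]
ee_rot: [0.001, -0.002, 1.0, -0.001]
force: [2.7, 0.0, 6.3]
width: 0.0002
finger_force: 3.0
```

Call:
{"fn": "carry_out", "kwargs": {"commands": [[0,0,-20,0,0,0,1],[0,0,-60,0,0,0,-1],[20,0,-100,0,0,0,-1],[20,0,-140,0,0,0,-1],[20,0,-140,0,0,0,-1],[20,0,-140,0,0,0,-1]]}}

```text
t: 4.7
tool_pos: [0.4753, -0.236, 0.1836]
ee_rot: [0.002, -0.002, 1.0, -0.002]
force: [0.4, -0.2, -1.1]
width: 0.0317
finger_force: 0.0
```

```bash
python3 - <<'E'
from h import *
f=grab('wrist','w2.png'); print(robot.sense()['tool_pos'])
bottle(f,(.489,-.224))
bottle(f,(.505,-.304))
E
```

```text
[ 0.47425659 -0.23511906  0.18131111]
centre [ 0.5043 -0.2197  0.024 ] near/far x 0.4326 0.5587 yaw 8.7 label n 933 range [-86.   3.  87.]
centre [ 0.504  -0.3072  0.024 ] near/far x 0.4238 0.559 yaw -0.5 label n 204 range [-73. -40.  99.]
```

View pics/w2.png

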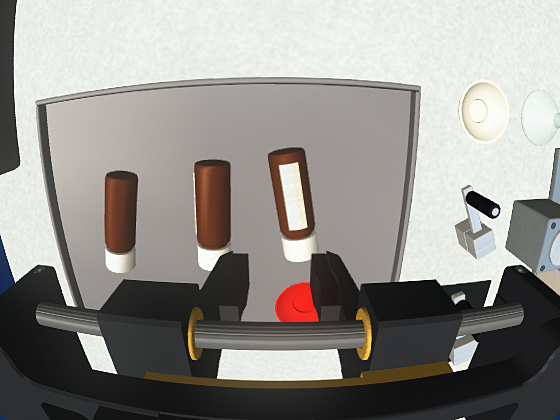

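A's label now faces straight up: the strip (291,197) is centred on the bottle. Pose with a stricter white threshold:

```bash
sed -i 's/^WT=150/WT=190/' h.py; python3 - <<'E'
from h import *
f=load('w2.png')
bottle(f,(.489,-.224)); bottle(f,(.505,-.304)); s=robot.sense(); print(s['joint_pos'][5])
E
```

```text
centre [ 0.4925 -0.222   0.024 ] near/far x 0.4382 0.5471 yaw 7.6 label n 836 range [-21.   4.  31.]
centre [ 0.5042 -0.3044  0.024 ] near/far x 0.4512 0.5589 yaw -5.5 label n 37 range [-65. -51. -43.]
-2.2592992541057115
```

Call:
{"fn": "carry_out", "kwargs": {"commands": [[0,10.5,60,0,0,-7.5,-1],[0,10.5,120,0,0,-7.5,-1],[0,10.5,120,0,0,-7.5,-1],[0,10.5,120,0,0,-7.5,-1],[0,10.5,150,0,0,-7.5,-1],[0,10.5,165,0,0,-7.5,-1],[0,10.5,171,0,0,-7.5,-1],[0,10.5,171,0,0,-7.5,-1],[0,10.5,171,0,0,-7.5,1],[0,10.5,171,0,0,-7.5,1],[0,10.5,171,0,0,-7.5,1],[0,10.5,171,0,0,-7.5,1],[0,10.5,171,0,0,-7.5,1],[0,10.5,171,0,0,-7.5,1],[0,10.5,171,0,0,-7.5,1],[0,10.5,171,0,0,-7.5,1],[0,10.5,171,0,0,-7.5,1]]}}

```text
t: 6.17
tool_pos: [0.4743, -0.2248, 0.0102]
ee_rot: [0.0, -0.067, 0.998, -0.0]
force: [-1.2, 0.6, 0.7]
width: 0.0352
finger_force: 29.9
```

Call:
{"fn": "carry_out", "kwargs": {"commands": [[0,0,-30,0,0,0,1],[0,0,-70,0,0,0,1],[0,0,-110,0,0,0,1],[0,0,-150,0,0,0,1],[-5,40,-190,0,0,0,1],[-10,80,-190,0,0,2,1],[-15,120,-190,0,0,5.7,1],[-20,160,-190,0,0,5.7,1],[-26,200,-190,0,0,5.7,1],[-31,240,-190,0,0,5.7,1],[-36,280,-190,0,0,5.7,1],[-41,320,-190,0,0,5.7,1],[-47,360,-190,0,0,5.7,1],[-52,400,-190,0,0,5.7,1],[-57,440,-190,0,0,5.7,1],[-62,480,-190,0,0,5.7,1],[-67,515,-190,0,0,5.7,1],[-69,533,-190,0,0,5.7,1],[-69,533,-190,0,0,5.7,1],[-69,533,-190,0,0,5.7,1]]}}

```text
t: 7.83
tool_pos: [0.4702, 0.3133, 0.1993]
ee_rot: [-0.001, -0.019, 1.0, -0.0]
force: [-0.4, 0.6, -1.2]
width: 0.035
finger_force: 29.9
```

```bash
python3 - <<'E'
from h import *
f=grab('wrist','w3.png'); print(robot.sense()['tool_pos'],robot.sense()['ee_rot'])
E
```

```text
[0.47049029 0.31230496 0.19939126] [-6.31246118e-04 -1.81341667e-02  9.99835237e-01 -5.03061652e-04]
```

View pics/w3.png

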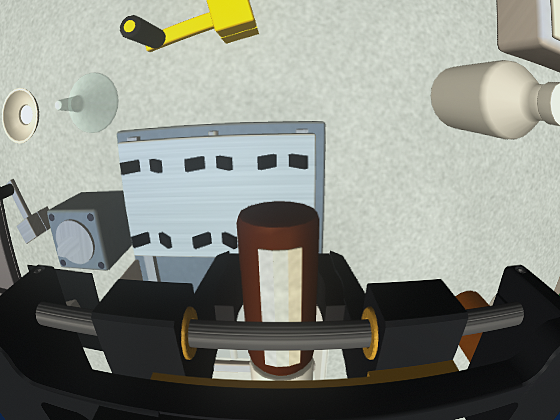

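The V rests of the near row have their pair midpoints at (141,166), (210,163) and (283,161), and the second row's are at (152,241) and (216,240). The held label is up.

```bash
python3 - <<'E'
from h import *
f=load('w3.png'); m=(f['img'].max(2)<70).astype(np.uint8); m[:145]=0;m[250:]=0;m[:,:119]=0;m[:,325:]=0
n,l,st,ce=cv2.connectedComponentsWithStats(m)
for i in range(1,n):
    if st[i,4]>40: print(st[i],ce[i].round(1),onz(f,ce[i],.046,True).round(4))
E
```

```text
[258 154  18  16 227] [266.5 161.4] [0.4433 0.3012 0.046 ]
[289 154  18  15 229] [297.6 161. ] [0.4419 0.3302 0.046 ]
[185 157  20  14 229] [194.1 163.6] [0.447  0.2322 0.046 ]
[216 156  16  14 196] [223.8 162.4] [0.4454 0.2611 0.046 ]
[150 159  12  14 139] [155.5 165.3] [0.4491 0.1922 0.046 ]
[120 160  20  15 216] [129.6 166.8] [0.4507 0.1633 0.046 ]
[119 191  31  59 688] [128.  229.2] [0.5185 0.154  0.046 ]
[ 237  202   82   48 2161] [284.3 219.8] [0.5005 0.3202 0.046 ]
[159 232  13  16 131] [164.8 239.7] [0.5281 0.1962 0.046 ]
[193 232  19  17 216] [201.6 239.8] [0.5258 0.2367 0.046 ]
[222 233  15  16 173] [229.3 240.1] [0.5246 0.2656 0.046 ]
```

Call:
{"fn": "carry_out", "kwargs": {"commands": [[6,5,40,0,0,-1,1],[6,5,80,0,0,-1,1],[6,5,115,0,0,-1,1],[6,5,140,0,0,-1,1],[6,5,150,0,0,-1,1],[6,5,153,0,0,-1,1],[6,5,155,0,0,-1,1],[6,5,155,0,0,-1,1],[6,5,155,0,0,-1,1]]}}

```text
t: 8.63
tool_pos: [0.4663, 0.3178, 0.0469]
ee_rot: [0.002, -0.026, 1.0, 0.001]
force: [0.5, 0.7, -1.2]
width: 0.035
finger_force: 29.9
```

Call:
{"fn": "carry_out", "kwargs": {"commands": [[1.5,-1,1,0,0,0,1],[1.5,-1,2,0,0,0,1],[1.5,-1,2,0,0,0,1]]}}

```text
t: 8.88
tool_pos: [0.4643, 0.3166, 0.0445]
ee_rot: [0.001, -0.026, 1.0, 0.0]
force: [-0.7, -2.6, 4.8]
width: 0.0349
finger_force: 29.9
```

Call:
{"fn": "carry_out", "kwargs": {"commands": [[0,0,0,0,0,0,-0.15],[0,0,0,0,0,0,-0.15],[0,0,0,0,0,0,-0.15],[0,0,0,0,0,0,-0.15],[0,0,-10,0,0,0,-0.15],[0,0,-40,0,0,0,-0.15],[30,0,-80,0,0,0,-0.5],[60,0,-120,0,0,0,-1],[60,-20,-160,0,0,0,-1],[60,-20,-160,0,0,0,-1],[60,-20,-160,0,0,0,-1]]}}

```text
t: 9.8
tool_pos: [0.4063, 0.2938, 0.2086]
ee_rot: [0.004, -0.027, 1.0, 0.001]
force: [1.1, -0.0, 0.3]
width: 0.0818
finger_force: 0.0
```

```bash
python3 - <<'E'
from h import *
f=grab('wrist','w4.png'); print(robot.sense()['tool_pos'],robot.sense()['ee_rot'])
bottle(f,(.4825,.317),.058)
E
```

```text
[0.40567684 0.29370869 0.2059377 ] [ 0.00269767 -0.02628138  0.99965039  0.00105161]
centre [0.482  0.3093 0.058 ] near/far x 0.4346 0.5366 yaw 6.1 label n 78 range [ 2.  7. 29.]
```

View pics/w4.png

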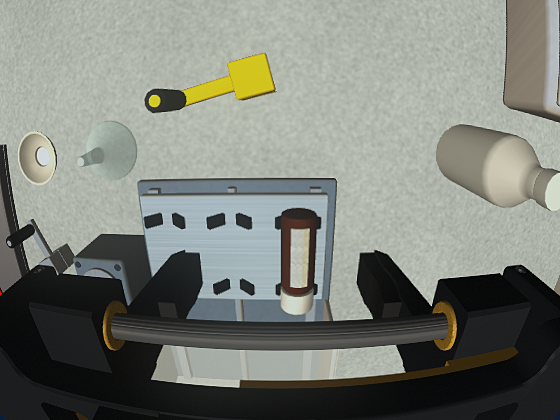

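A sits in slot 2 (centre ≈(298,258)) with its label up. Next is B.

Call:
{"fn": "carry_out", "kwargs": {"commands": [[-1,-20,-15,0,0,3.1,1],[-4,-60,-34,0,0,3.1,1],[-6,-100,-34,0,0,3.1,1],[-8,-140,-34,0,0,3.1,1],[-10,-180,-34,0,0,3.1,1],[-13,-220,-34,0,0,3.1,1],[-15,-260,-34,0,0,3.1,1],[-18,-300,-34,0,0,3.1,1],[-20,-340,-34,0,0,3.1,1],[-22,-380,-34,0,0,3.1,1],[-25,-420,-34,0,0,3.1,1],[-27,-460,-34,0,0,3.1,1],[-30,-500,-34,0,0,3.1,1],[-32,-540,-34,0,0,3.1,1],[-34,-575,-34,0,0,3.1,1],[-36,-600,-34,0,0,3.1,1],[-36,-612,-34,0,0,3.1,1],[-36,-612,-34,0,0,3.1,1],[-36,-612,-34,0,0,3.1,1]]}}

```text
t: 11.43
tool_pos: [0.4724, -0.315, 0.2356]
ee_rot: [-0.001, 0.001, 1.0, 0.001]
force: [0.5, 1.4, -0.6]
width: 0.0005
finger_force: 0.0
```

```bash
python3 - <<'E'
from h import *
f=grab('wrist','w5.png'); print(robot.sense()['tool_pos'],robot.sense()['ee_rot'])
bottle(f,(.5046,-.304)); bottle(f,(.5126,-.4115))
labang(f,(.5046,-.304,.024),-4,True,190)
E
```

```text
[ 0.47255223 -0.31433721  0.23596467] [-7.09657505e-04  4.19033612e-04  9.99999039e-01  1.11447171e-03]
centre [ 0.5039 -0.3034  0.024 ] near/far x 0.4498 0.5588 yaw -3.7 label n 38 range [-74. -68. -63.]
centre [ 0.5143 -0.4118  0.024 ] near/far x 0.4585 0.5678 yaw -13.4 label n 0 range None
visible (-82, 74) white at [(-70, -66), (-66, -62), (-66, -62), (-74, -58), None, (-66, -62), (-66, -62), (-62, -58), None]
```

Call:
{"fn": "carry_out", "kwargs": {"commands": [[-31,3,60,0,0,0,1],[-31,3,120,0,0,0,1],[-31,3,165,0,0,0,1],[-31,3,180,0,0,0,1],[-31,3,187,0,0,0,1],[-31,3,189,0,0,0,1],[-31,3,191,0,0,0,1],[-31,3,192,0,0,0,1],[-31,3,193,0,0,0,1],[-31,3,193,0,0,0,1],[-31,3,193,0,0,0,1]]}}

```text
t: 12.4
tool_pos: [0.5044, -0.3134, 0.0455]
ee_rot: [0.001, 0.001, 1.0, -0.001]
force: [-0.2, 0.4, -0.2]
width: 0.0006
finger_force: 0.0
```

Call:
{"fn": "carry_out", "kwargs": {"commands": [[0,0,1.5,0,0,0,1],[0,0,3,0,0,0,1],[0,0,4,0,0,0,1],[0,0,4,0,0,0,1],[-1,16,4,0,0,0,1],[-1,16,4,0,0,0,1]]}}

```text
t: 12.9
tool_pos: [0.5054, -0.2969, 0.0422]
ee_rot: [0.0, 0.001, 1.0, -0.001]
force: [-5.2, 0.6, 12.0]
width: 0.0004
finger_force: 6.0
```

Call:
{"fn": "carry_out", "kwargs": {"commands": [[-0.5,6,-0.3,0,0,0,1],[-0.7,11,-0.3,0,0,0,1],[-1,16,-0.3,0,0,0,1],[-1,16,-0.3,0,0,0,1],[-1,16,-15,0,0,0,1],[0,1,-15,0,0,0,1],[0,1,-10,0,0,0,1],[0,1,-4,0,0,0,1],[0,1,-2,0,0,0,1],[0,1,-0.3,0,0,0,1],[0,1,-0.3,0,0,0,1],[-0.5,7,-0.3,0,0,0,1],[-1,14,-0.3,0,0,0,1],[-1.5,21,-0.3,0,0,0,1],[-2,29,-0.3,0,0,0,1],[-2,29,-0.3,0,0,0,1]]}}

```text
t: 14.23
tool_pos: [0.5063, -0.2681, 0.0421]
ee_rot: [-0.001, 0.0, 1.0, -0.001]
force: [-10.8, 1.0, 25.1]
width: 0.0005
finger_force: 12.1
```

Force is up to 25 N, which is still fine. I'll lift and look.

Call:
{"fn": "carry_out", "kwargs": {"commands": [[0,0,-20,0,0,0,1],[15,0,-60,0,0,0,-1],[30,0,-100,0,0,0,-1],[30,0,-140,0,0,0,-1],[30,0,-140,0,0,0,-1],[30,0,-140,0,0,0,-1]]}}

```text
t: 14.73
tool_pos: [0.4779, -0.2689, 0.1821]
ee_rot: [0.002, 0.001, 1.0, -0.001]
force: [-1.4, 0.6, -1.0]
width: 0.0314
finger_force: 0.0
```

```bash
python3 - <<'E'
from h import *
f=grab('wrist','w6.png'); print(robot.sense()['tool_pos'],robot.sense()['ee_rot'])
bottle(f,(.503,-.274))
bottle(f,(.514,-.412))
E
```

```text
[ 0.47680608 -0.26789907  0.17986535] [ 1.04693645e-04  7.74157325e-04  9.99999695e-01 -5.93515218e-06]
centre [ 0.5054 -0.2721  0.024 ] near/far x 0.4521 0.5603 yaw -4.1 label n 815 range [-19.   6.  34.]
centre [ 0.5136 -0.414   0.024 ] near/far x 0.4601 0.5673 yaw -12.5 label n 0 range None
```

B's label is now about 6° off up. Grasping it.

Call:
{"fn": "carry_out", "kwargs": {"commands": [[-10.5,-3,60,0,0,4.1,-1],[-10.5,-3,110,0,0,4.1,-1],[-10.5,-3,120,0,0,4.1,-1],[-10.5,-3,120,0,0,4.1,-1],[-10.5,-3,150,0,0,4.1,-1],[-10.5,-3,165,0,0,4.1,-1],[-10.5,-3,170,0,0,4.1,-1],[-10.5,-3,170,0,0,4.1,-1],[-10.5,-3,170,0,0,4.1,1],[-10.5,-3,170,0,0,4.1,1],[-10.5,-3,170,0,0,4.1,1],[-10.5,-3,170,0,0,4.1,1],[-10.5,-3,170,0,0,4.1,1],[-10.5,-3,170,0,0,4.1,1],[-10.5,-3,170,0,0,4.1,1],[-10.5,-3,170,0,0,4.1,1],[-10.5,-3,170,0,0,4.1,1]]}}

```text
t: 16.2
tool_pos: [0.4874, -0.271, 0.0105]
ee_rot: [0.0, 0.036, 0.999, -0.0]
force: [0.3, 0.3, 0.6]
width: 0.0353
finger_force: 29.8
```

Call:
{"fn": "carry_out", "kwargs": {"commands": [[0,0,-30,0,0,0,1],[0,0,-70,0,0,0,1],[0,0,-110,0,0,0,1],[1,10,-150,0,0,0,1],[4,40,-190,0,0,0,1],[8,80,-190,0,0,-2,1],[13,120,-190,0,0,-5,1],[17,160,-190,0,0,-7.2,1],[21,200,-190,0,0,-7.2,1],[26,240,-190,0,0,-7.2,1],[30,280,-190,0,0,-7.2,1],[35,320,-190,0,0,-7.2,1],[40,360,-190,0,0,-7.2,1],[44,400,-190,0,0,-7.2,1],[48,440,-190,0,0,-7.2,1],[52,475,-190,0,0,-7.2,1],[55,500,-190,0,0,-7.2,1],[56.4,516,-190,0,0,-7.2,1],[56.4,516,-190,0,0,-7.2,1],[56.4,516,-190,0,0,-7.2,1]]}}

```text
t: 17.87
tool_pos: [0.468, 0.2481, 0.1998]
ee_rot: [-0.001, -0.027, 1.0, -0.0]
force: [-0.9, -0.5, -1.7]
width: 0.0354
finger_force: 29.9
```

```bash
python3 - <<'E'
from h import *
f=grab('wrist','w7.png'); s=robot.sense();print(s['tool_pos'],s['ee_rot'],s['width'],s['finger_force'])
m=(f['img'].max(2)<70).astype(np.uint8); m[:145]=0;m[182:]=0
n,l,st,ce=cv2.connectedComponentsWithStats(m)
for i in range(1,n):
    if 100<st[i,4]<500: print(st[i],ce[i].round(1),onz(f,ce[i],.046,True).round(4))
E
```

```text
[0.46823656 0.24737648 0.19984879] [-5.28394037e-04 -2.68065007e-02  9.99640434e-01 -3.67859256e-04] 0.03558842183191578 29.87332535907626
[ 14 145  14  37 344] [ 19.8 163.1] [ 0.4474 -0.0602  0.046 ]
[328 153  47  29 449] [351.1 164.3] [0.4392 0.3158 0.046 ]
[181 161  19  15 229] [190.  167.8] [0.4506 0.1625 0.046 ]
[212 161  16  15 193] [219.2 167.6] [0.4494 0.1912 0.046 ]
[253 160  18  15 231] [261.5 166.9] [0.4469 0.2313 0.046 ]
[284 160  18  15 229] [292.6 166.8] [0.4452 0.2604 0.046 ]
```

View pics/w7.png

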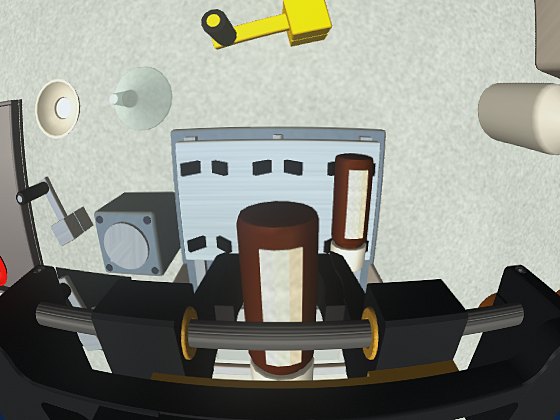

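B's label is up in the grip and A is stable in slot 2 at (352,205). Lowering B into slot 1.

Call:
{"fn": "carry_out", "kwargs": {"commands": [[0,0,40,0,0,0,1],[0,0,80,0,0,0,1],[0,0,115,0,0,0,1],[0,0,140,0,0,0,1],[0,0,150,0,0,0,1],[0,0,153,0,0,0,1],[0,0,155,0,0,0,1],[0,0,156,0,0,0,1],[0,0,156,0,0,0,1],[0,0,156,0,0,0,1],[0,0,156,0,0,0,1]]}}

```text
t: 18.83
tool_pos: [0.4699, 0.2476, 0.0457]
ee_rot: [0.001, -0.026, 1.0, -0.0]
force: [0.0, -5.7, 0.8]
width: 0.0355
finger_force: 29.8
```

Call:
{"fn": "carry_out", "kwargs": {"commands": [[1,-1.5,1,0,0,0,1],[1,-2,2,0,0,0,1],[1,-2,2,0,0,0,1]]}}

```text
t: 19.08
tool_pos: [0.4697, 0.2467, 0.0447]
ee_rot: [0.002, -0.026, 1.0, 0.001]
force: [-2.2, -0.8, 11.1]
width: 0.0355
finger_force: 29.8
```

Seated. Releasing, then heading to C.

Call:
{"fn": "carry_out", "kwargs": {"commands": [[0,0,-0.5,0,0,0,-0.15],[0,0,-0.5,0,0,0,-0.15],[0,0,-0.5,0,0,0,-0.15],[0,0,-0.5,0,0,0,-0.15],[0,0,-10,0,0,0,-0.15],[0,0,-40,0,0,0,-0.15],[30,0,-80,0,0,0,-0.5],[60,0,-120,0,0,0,-1],[60,-20,-160,0,0,0,-1],[60,-20,-160,0,0,0,-1],[60,-20,-160,0,0,0,-1]]}}

```text
t: 20.0
tool_pos: [0.4108, 0.2227, 0.2074]
ee_rot: [0.004, -0.026, 1.0, 0.001]
force: [0.7, -0.1, -0.0]
width: 0.0817
finger_force: 0.0
```

```bash
python3 - <<'E'
from h import *
f=grab('wrist','w8.png'); s=robot.sense();print(s['tool_pos'],s['ee_rot'])
labang(f,(.486,.2475,.058),3.1,True,205); labang(f,(.4825,.317,.058),3.1,True,205)
i=f['img']; print(i[255,200:380:4].min(1))
cv2.imwrite('pics/crop8.png',cv2.resize(i[170:330,120:380],None,fx=3,fy=3))
E
```

```text
[0.41010178 0.2227689  0.20498189] [ 2.72064015e-03 -2.61893543e-02  9.99653080e-01  6.60341122e-04]
visible (-82, 74) white at [None, None, None, None, None, None, None, None, None]
visible (-94, 58) white at [None, None, None, None, None, None, None, None, None]
[ 47 100 163 162 163 163 163 164 162 162 163 164 164 163 164 163 163 163
 162 161 167  41  41 112 186 173 168 154  32  29 164 164 164 164 165 165
 165 167  23  23  25  17  17  20  26]
```

View pics/crop8.png

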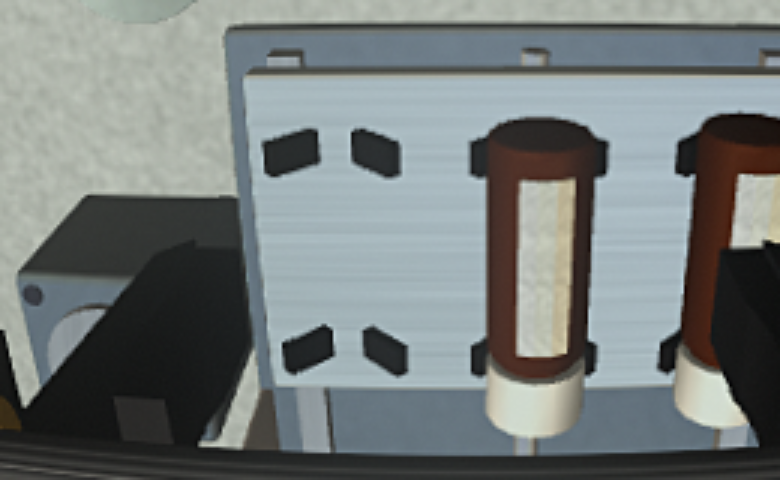

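B is seated in slot 1 with its label up (strip centre (547,265) in the crop, bottle centre 540). On to C.

Call:
{"fn": "carry_out", "kwargs": {"commands": [[-2,-40,-15,0,0,3,1],[-4,-80,-25,0,0,3,1],[-6,-120,-25,0,0,3,1],[-8,-160,-25,0,0,3,1],[-11,-200,-25,0,0,3,1],[-13,-240,-25,0,0,3,1],[-15,-280,-25,0,0,3,1],[-17,-320,-25,0,0,3,1],[-19,-360,-25,0,0,3,1],[-22,-400,-25,0,0,3,1],[-24,-440,-25,0,0,3,1],[-26,-480,-25,0,0,3,1],[-28,-520,-25,0,0,3,1],[-30,-560,-25,0,0,3,1],[-32,-595,-25,0,0,3,1],[-34,-625,-25,0,0,3,1],[-35.5,-645,-25,0,0,3,1],[-35.5,-656,-25,0,0,3,1],[-35.5,-656,-25,0,0,3,1],[-35.5,-656,-25,0,0,3,1]]}}

```text
t: 21.72
tool_pos: [0.4787, -0.4297, 0.2256]
ee_rot: [-0.001, -0.0, 1.0, 0.001]
force: [-0.4, 0.5, 0.5]
width: 0.0003
finger_force: 0.0
```

```bash
python3 - <<'E'
from h import *
f=grab('wrist','w9.png'); s=robot.sense();print(s['tool_pos'],s['ee_rot'])
bottle(f,(.514,-.412))
E
```

```text
[ 0.47890164 -0.42917223  0.22618045] [-5.73147215e-04 -4.68653154e-04  9.99999119e-01  1.10198713e-03]
centre [ 0.5075 -0.4098  0.024 ] near/far x 0.4578 0.5615 yaw -11.4 label n 9 range [-82. -80. -77.]
```

Call:
{"fn": "carry_out", "kwargs": {"commands": [[-29.5,12.5,60,0,0,0,1],[-29.5,12.5,120,0,0,0,1],[-29.5,12.5,160,0,0,0,1],[-29.5,12.5,173,0,0,0,1],[-29.5,12.5,179,0,0,0,1],[-29.5,12.5,182,0,0,0,1],[-29.5,12.5,183,0,0,0,1],[-29.5,12.5,184,0,0,0,1],[-29.5,12.5,184.5,0,0,0,1],[-29.5,12.5,185,0,0,0,1],[-29.5,12.5,185,0,0,0,1],[-29.5,12.5,185,0,0,0,1]]}}

```text
t: 22.77
tool_pos: [0.5086, -0.4182, 0.0429]
ee_rot: [0.0, -0.0, 1.0, -0.0]
force: [-0.2, -0.3, -0.9]
width: 0.0006
finger_force: 0.0
```

Call:
{"fn": "carry_out", "kwargs": {"commands": [[0,0,1,0,0,0,1],[0,0,2,0,0,0,1],[0,0,2,0,0,0,1],[-1.7,8,2,0,0,0,1],[-3.4,16,2,0,0,0,1],[-5,24.5,2,0,0,0,1],[-5,24.5,2,0,0,0,1],[-5,24.5,-10,0,0,0,1],[-2.5,12.3,-10,0,0,0,1],[-2.5,12.3,-4,0,0,0,1],[-2.5,12.3,0,0,0,0,1],[-2.5,12.3,2,0,0,0,1],[-2.5,12.3,2,0,0,0,1],[-4.2,20,2,0,0,0,1],[-5.9,28,2,0,0,0,1],[-7.5,36.8,2,0,0,0,1],[-7.5,36.8,2,0,0,0,1]]}}

```text
t: 24.18
tool_pos: [0.5161, -0.3815, 0.0422]
ee_rot: [-0.0, -0.0, 1.0, -0.001]
force: [-6.9, 1.7, 15.7]
width: 0.0004
finger_force: 8.2
```

Call:
{"fn": "carry_out", "kwargs": {"commands": [[0,0,-12,0,0,0,1],[2.5,-12.3,-12,0,0,0,1],[2.5,-12.3,-5,0,0,0,1],[2.5,-12.3,-2,0,0,0,1],[2.5,-12.3,0,0,0,0,1],[2.5,-12.3,0,0,0,0,1],[0.8,-4,0,0,0,0,1],[-0.9,4,0,0,0,0,1],[-2.5,12.3,0,0,0,0,1],[-2.5,12.3,0,0,0,0,1],[0,12,-20,0,0,0,1],[20,12,-60,0,0,0,-1],[35,12,-100,0,0,0,-1],[40,12,-140,0,0,0,-1],[40,12,-140,0,0,0,-1],[40,12,-140,0,0,0,-1]]}}

```text
t: 25.52
tool_pos: [0.4767, -0.3709, 0.1826]
ee_rot: [0.002, 0.0, 1.0, -0.002]
force: [0.0, 1.2, -1.0]
width: 0.0314
finger_force: 0.0
```

```bash
python3 - <<'E'
from h import *
f=grab('wrist','w10.png'); s=robot.sense();print(s['tool_pos'],s['ee_rot'])
bottle(f,(.518,-.374)); u,v=proj(f,(.518,-.374,.024),True);print(u,v)
E
```

```text
[ 0.47588795 -0.36965552  0.18003072] [ 2.29553072e-04  1.07399213e-04  9.99999957e-01 -1.44719818e-04]
centre [ 0.5211 -0.3728  0.024 ] near/far x 0.4657 0.575 yaw -11.6 label n 765 range [-32.  -5.  21.]
275.7207754969633 227.32628293000064
```

View pics/w10.png

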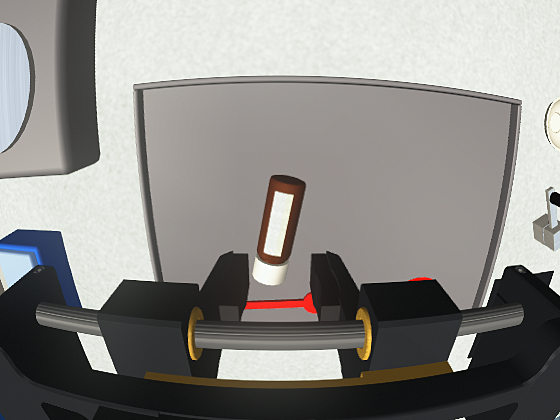

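C's label is up, at (279,225). Grasping it.

Call:
{"fn": "carry_out", "kwargs": {"commands": [[-27,0.7,50,0,0,6,-1],[-27,0.7,90,0,0,11.6,-1],[-27,0.7,120,0,0,11.6,-1],[-27,0.7,120,0,0,11.6,-1],[-27,0.7,150,0,0,11.6,-1],[-27,0.7,165,0,0,11.6,-1],[-27,0.7,170,0,0,11.6,-1],[-27,0.7,170,0,0,11.6,-1],[-27,0.7,170,0,0,11.6,1],[-27,0.7,170,0,0,11.6,1],[-27,0.7,170,0,0,11.6,1],[-27,0.7,170,0,0,11.6,1],[-27,0.7,170,0,0,11.6,1],[-27,0.7,170,0,0,11.6,1],[-27,0.7,170,0,0,11.6,1],[-27,0.7,170,0,0,11.6,1],[-27,0.7,170,0,0,11.6,1]]}}

```text
t: 26.98
tool_pos: [0.503, -0.3687, 0.0105]
ee_rot: [0.0, 0.101, 0.995, -0.0]
force: [-0.1, -0.3, 0.5]
width: 0.0351
finger_force: 30.0
```

Call:
{"fn": "carry_out", "kwargs": {"commands": [[0,0,-30,0,0,0,1],[0,0,-70,0,0,0,1],[0,0,-110,0,0,0,1],[4,15,-150,0,0,0,1],[12,45,-190,0,0,-2,1],[22,85,-190,0,0,-6,1],[33,125,-190,0,0,-10,1],[44,165,-190,0,0,-14.7,1],[54,205,-190,0,0,-14.7,1],[65,245,-190,0,0,-14.7,1],[75,285,-190,0,0,-14.7,1],[86,325,-190,0,0,-14.7,1],[97,365,-190,0,0,-14.7,1],[107,405,-190,0,0,-14.7,1],[118,445,-190,0,0,-14.7,1],[128,485,-190,0,0,-14.7,1],[135,510,-190,0,0,-14.7,1],[140,528,-190,0,0,-14.7,1],[140,528,-190,0,0,-14.7,1],[140,528,-190,0,0,-14.7,1]]}}

```text
t: 28.65
tool_pos: [0.4712, 0.1774, 0.2001]
ee_rot: [-0.0, -0.029, 1.0, -0.0]
force: [0.7, 0.3, -1.2]
width: 0.0352
finger_force: 30.0
```

```bash
python3 - <<'E'
from h import *
f=grab('wrist','w11.png'); s=robot.sense();print(s['tool_pos'],s['ee_rot'],s['width'],s['finger_force'])
m=(f['img'].max(2)<70).astype(np.uint8); m[:145]=0;m[190:]=0
n,l,st,ce=cv2.connectedComponentsWithStats(m)
for i in range(1,n):
    if 100<st[i,4]<500: print(st[i],ce[i].round(1),onz(f,ce[i],.046,True).round(4))
i=f['img'].min(2); print([ (r,np.nonzero(i[r,235:330]>170)[0][[0,-1]]+235) for r in (260,290) ])
E
```

```text
[0.4714878  0.17652481 0.20009788] [-2.66863804e-04 -2.78301862e-02  9.99612591e-01 -2.78031807e-04] 0.03509136796866127 29.991237715585157
[ 52 145  10  45 287] [ 56.4 166.9] [ 0.456  -0.0699  0.046 ]
[329 156  47  34 480] [352.3 167.6] [0.4455 0.2465 0.046 ]
[254 160  18  15 230] [262.5 167.3] [0.4506 0.1615 0.046 ]
[285 160  18  16 228] [293.6 167.3] [0.449  0.1906 0.046 ]
[ 68 180  27  10 172] [ 84.1 185.7] [ 0.4765 -0.0324  0.046 ]
[(260, array([255, 296])), (290, array([256, 295]))]
```

Call:
{"fn": "carry_out", "kwargs": {"commands": [[0,0,40,0,0,0,1],[0,0,80,0,0,0,1],[0,0,115,0,0,0,1],[0,0,140,0,0,0,1],[0,0,150,0,0,0,1],[0,0,153,0,0,0,1],[0,0,155,0,0,0,1],[0,0,157,0,0,0,1],[0,0,157,0,0,0,1],[0,0,157,0,0,0,1],[0,0,157,0,0,0,1]]}}

```text
t: 29.62
tool_pos: [0.473, 0.1767, 0.0447]
ee_rot: [0.001, -0.027, 1.0, -0.0]
force: [0.4, -3.2, 1.7]
width: 0.0351
finger_force: 30.0
```

Call:
{"fn": "carry_out", "kwargs": {"commands": [[0,-1,1,0,0,0,1],[0,-1,1.5,0,0,0,1],[0,-1,1.5,0,0,0,1],[0,-1,1,0,0,0,0],[0,-1,1,0,0,0,0],[0,-1,1,0,0,0,0],[0,-1,1,0,0,0,0],[0,-1,-10,0,0,0,0],[0,-1,-40,0,0,0,0],[30,0,-80,0,0,0,-0.5],[60,0,-120,0,0,0,-1],[60,20,-160,0,0,0,-1],[60,40,-160,0,0,0,-1],[60,40,-160,0,0,0,-1],[60,40,-160,0,0,0,-1]]}}

```text
t: 30.87
tool_pos: [0.41, 0.2141, 0.2049]
ee_rot: [0.002, -0.028, 1.0, 0.0]
force: [-0.6, -1.4, -0.9]
width: 0.082
finger_force: 0.0
```

```bash
python3 - <<'E'
from h import *
f=grab('wrist','w12.png'); s=robot.sense();print(s['tool_pos'],s['ee_rot'])
i=f['img']; cv2.imwrite('pics/crop12.png',cv2.resize(i[150:330,80:400],None,fx=2.5,fy=2.5))
E
```

```text
[0.40937714 0.21334393 0.20341889] [ 1.32197876e-04 -2.79990982e-02  9.99607923e-01 -1.81697145e-04]
```

View pics/crop12.png

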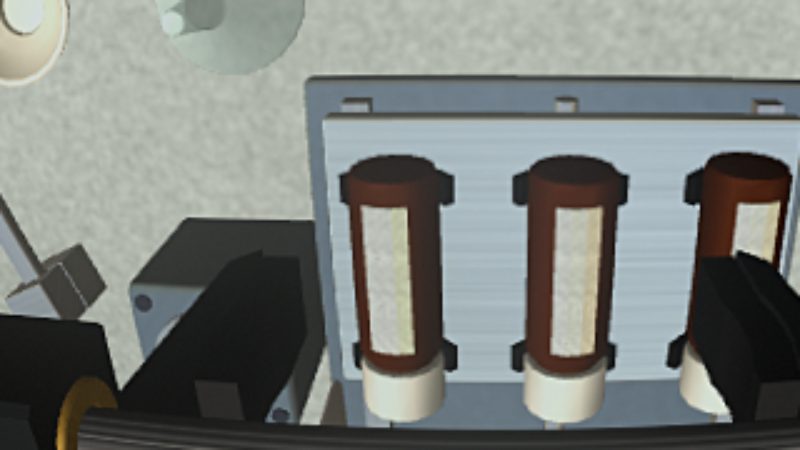

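All three bottles lie in cradles with labels up (strip centres at crop (386,280), (577,280) and (757,240)). Next, a close look at the shaft's square.

Call:
{"fn": "carry_out", "kwargs": {"commands": [[-20,-30,-20,0,0,3.2,-1],[-45,-60,-20,0,0,3.2,-1],[-65,-90,-20,0,0,3.2,-1],[-84,-120,-20,0,0,3.2,-1],[-84,-120,-20,0,0,3.2,-1],[-84,-120,-20,0,0,3.2,-1]]}}

```text
t: 31.42
tool_pos: [0.4998, 0.0958, 0.2213]
ee_rot: [-0.002, 0.003, 1.0, 0.0]
force: [-0.1, -0.3, -1.2]
width: 0.0877
finger_force: 0.0
```

```bash
python3 - <<'E'
from h import *
f=grab('wrist','w13.png'); s=robot.sense();print(s['tool_pos'],s['ee_rot'])
u,v=proj(f,(.524,.098,.105),True);print(u,v); u=int(u);v=int(v)
i=f['img']; cv2.imwrite('pics/crop13.png',cv2.resize(i[v-55:v+55,u-70:u+70],None,fx=5,fy=5,interpolation=cv2.INTER_CUBIC)); print(u-70,v-55)
E
```

```text
[0.49908563 0.09707995 0.2214036 ] [-2.12987323e-03  1.97126397e-03  9.99995774e-01  1.72359115e-04]
280.70564984510173 228.4032887126287
210 173
```

View pics/crop13.png

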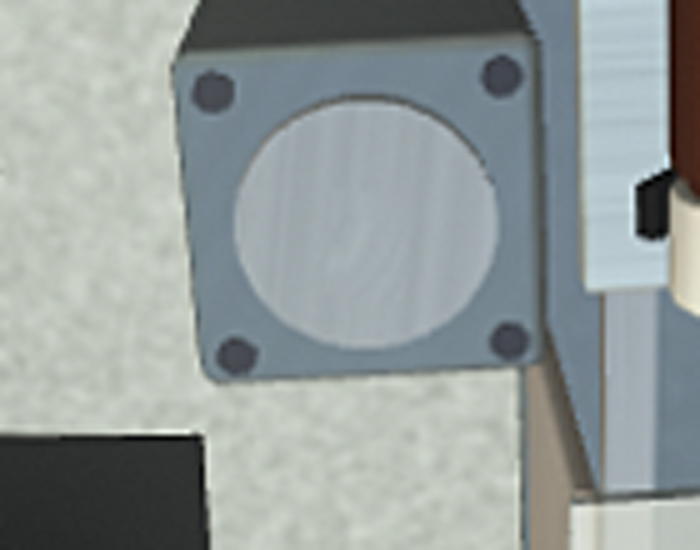

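The collar is at crop (366,222), and the square is the same tone as it, so it has low contrast. I'll look over the crank next, then enhance both in one mosaic.

Call:
{"fn": "carry_out", "kwargs": {"commands": [[-30,-20,-20,0,0,0,-1],[-65,-40,-20,0,0,0,-1],[-100,-62,-20,0,0,0,-1],[-135,-84,-20,0,0,0,-1],[-156,-97,-20,0,0,0,-1],[-156,-97,-20,0,0,0,-1],[-156,-97,-20,0,0,0,-1]]}}

```text
t: 32.05
tool_pos: [0.6552, 0.0015, 0.2415]
ee_rot: [-0.002, 0.001, 1.0, 0.0]
force: [-0.1, 1.4, -0.1]
width: 0.0882
finger_force: 0.0
```

```bash
python3 - <<'E'
from h import *
f=grab('wrist','w14.png'); s=robot.sense();print(s['tool_pos'],s['ee_rot'])
sc=grab('scene','sc14.png')
w=load('w13.png'); si=load('side0.png')
print('collar',onz(w,(283.2,217.4),.079,True))
tiles=[]
def tile(fr,P,fish,half,cl=True):
    u,v=map(int,np.round(proj(fr,P,fish))); c=fr['img'][max(v-half,0):v+half,max(u-half,0):u+half]; sc_=300/(2*half)
    print(u-half,v-half,sc_)
    if cl:
        g=cv2.cvtColor(c,cv2.COLOR_BGR2GRAY).astype(float); lo,hi=np.percentile(g,[45,99]) if cl==2 else np.percentile(g,[2,98]); c=cv2.cvtColor(np.clip((g-lo)/(hi-lo)*255,0,255).astype(np.uint8),cv2.COLOR_GRAY2BGR)
    c=cv2.resize(c,(300,300),interpolation=cv2.INTER_CUBIC); tiles.append(c)
S=(.524,.098,.095)
tile(w,S,True,28,2); tile(f,S,True,30,1); tile(sc,S,False,22,1); tile(si,S,False,22,1)
A=np.vstack([np.hstack(tiles[:2]),np.hstack(tiles[2:])])
u,v=map(int,proj(f,(.65,0,.05),True)); c=f['img'][v-75:v+75,u-25-25:u+25]; print('crank tile',u-50,v-75)
A=np.hstack([A,cv2.resize(c,(200,400)).__class__ and np.vstack([cv2.resize(f['img'][v-60:v+90,u-50:u+50],(200,300)),cv2.resize(f['img'][v-60:v+90,u-50:u+50],(200,300))])])
cv2.imwrite('pics/mos.png',A); print(A.shape)
E
```

```text
[0.65460101 0.00225445 0.24194849] [-1.55725165e-03  2.15402630e-04  9.99998646e-01  4.87209645e-04]
collar [0.52327499 0.10048897 0.079     ]
253 196 5.357142857142857
354 24 5.0
319 208 6.818181818181818
220 161 6.818181818181818
crank tile 226 100
(600, 800, 3)
```

View pics/mos.png

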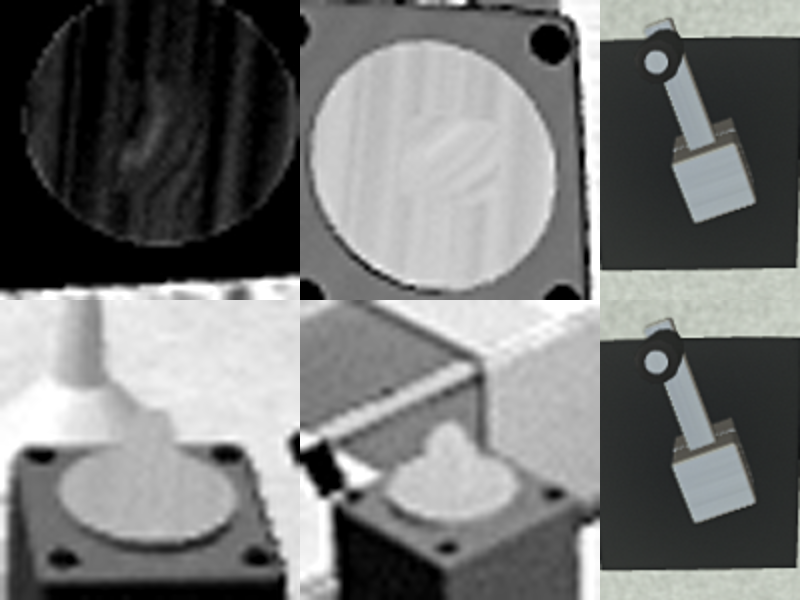

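Last picture: the hub top is centred at mosaic (715,183), which is wrist px (283.5,206.5), and the handle top is at px (254,146). The shaft's flats are too faint to read. I'll go directly over the shaft and average frames to get the orientation numerically.

Call:
{"fn": "carry_out", "kwargs": {"commands": [[20,32,20,0,0,0,-1],[40,64,45,0,0,0,-1],[55,90,75,0,0,0,-1],[55,96,100,0,0,0,-1],[55,96,107,0,0,0,-1],[55,96,107,0,0,0,-1],[55,96,107,0,0,0,-1]]}}

```text
t: 32.73
tool_pos: [0.6014, 0.097, 0.1376]
ee_rot: [0.001, 0.0, 1.0, -0.0]
force: [-0.1, -0.1, 0.5]
width: 0.0883
finger_force: 0.0
```

```bash
python3 - <<'E'
from h import *
f=load('w14.png')
c=lambda x,y:(226+(x-600)/2,115+y/2)
co=np.array([onz(f,c(*p),.063,True)[:2] for p in ((673,167),(738,143),(755,202),(695,221))]); print('hub',co.mean(0).round(4),[np.degrees(np.arctan2(*(co[(i+1)%4]-co[i])[::-1])).round(0) for i in range(4)])
h=onz(f,c(656,62),.109,True); print('handle',h.round(4),np.degrees(np.arctan2(*(h[:2]-co.mean(0))[::-1])),np.linalg.norm(h[:2]-co.mean(0)))
fs=[grab('wrist') for _ in range(16)]; w=fs[-1]; w['img']=np.mean([x['img'] for x in fs],0); np.save('pics/avg.npy',w,allow_pickle=True)
s=robot.sense();print(s['tool_pos'])
g=cv2.cvtColor(w['img'].astype(np.float32),cv2.COLOR_BGR2GRAY)
# rectify on plane z=.100 at 0.5mm
N=64; X,Y=np.meshgrid(np.arange(N)-N/2,np.arange(N)-N/2,indexing='ij'); 
mx=np.zeros((N,N),np.float32);my=mx.copy()
for i in range(N):
    for j in range(N): mx[i,j],my[i,j]=proj(w,(.5235+X[i,j]*.0005,.0995+Y[i,j]*.0005,.1),True)
r=cv2.remap(g,mx,my,cv2.INTER_CUBIC); np.save('pics/rect.npy',r)
b=cv2.resize(r,(32,32),interpolation=cv2.INTER_AREA)
b=(b-b.mean()); print(np.array2string(b.round(0).astype(int),max_line_width=200))
E
```

```text
hub [0.6802 0.0073] [np.float64(111.0), np.float64(16.0), np.float64(-71.0), np.float64(-160.0)]
handle [ 0.6102 -0.0189  0.109 ] -159.45673075928232 0.07476209309167084
[0.60099752 0.09702803 0.13626107]
[[-22   2   0 ...   2   2  -1]
 [  4   3  -1 ...   2   2   0]
 [  4   2  -2 ...   3   1  -1]
 ...
 [ -9   1  -1 ...  -1  -3  -2]
 [-15  -6  -1 ...  -1  -2  -1]
 [-26 -14  -8 ...   0  -1  -6]]
```

```bash
python3 - <<'E'
from h import *
r=np.load('pics/rect.npy').astype(np.float32); g=cv2.GaussianBlur(r,(0,0),1.5)
np.set_printoptions(threshold=10000,linewidth=220)
b=cv2.resize(g,(32,32),interpolation=cv2.INTER_AREA); print((b-np.median(b)).round(0).astype(int)[2:30,2:30])
gx=cv2.Sobel(g,cv2.CV_32F,0,1);gy=cv2.Sobel(g,cv2.CV_32F,1,0) # gx: along world x (rows), gy: world y
X,Y=np.mgrid[:64,:64]-32
for (cx,cy) in ((0,0),(2,2),(-2,2)):
    for rad in (16,20):
        m=np.hypot(X-cx,Y-cy)<rad; a=np.degrees(np.arctan2(gy,gx))[m]%180; w=np.hypot(gx,gy)[m]
        print(rad,np.histogram(a,12,(0,180),weights=w**2)[0].round(0).astype(int))
E
```

```text
[[-1 -2 -2 -3 -4 -4 -2  0  1 -1 -3 -3 -2  0  0  0 -1  0  0  0 -2 -2 -2 -3 -4 -3 -1  2]
 [-1 -2 -2 -4 -4 -4 -2  0  1 -1 -3 -3 -2  0  1  0  0  0  1  0 -2 -2 -2 -3 -4 -3  0  2]
 [-2 -2 -2 -4 -4 -3 -2  0  0 -1 -3 -3 -1  1  1  0  0  0  1  0 -2 -2 -2 -3 -4 -3  0  2]
 [-2 -2 -2 -4 -4 -3 -1  0  0 -1 -3 -3 -1  1  0  0  0  0  1  0 -2 -2 -2 -3 -4 -2  1  2]
 [-2 -2 -2 -4 -4 -3 -1  0  0 -2 -3 -3 -1  1  0  0  0  1  1  0 -2 -2 -2 -3 -4 -2  1  2]
 [-2 -2 -3 -4 -4 -3 -1  0  0 -1 -3 -3  0  1  1  0  1  1  1  0 -2 -2 -2 -4 -4 -2  1  2]
 [-2 -2 -3 -4 -4 -3 -1  1  0 -1 -2 -2  1  2  2  1  1  1  1  0 -1 -1 -2 -4 -4 -1  1  2]
 [-2 -1 -2 -4 -4 -2 -1  1  0 -1 -1  0  3  4  4  3  2  2  2  1  0 -1 -2 -3 -3 -1  2  2]
 [-2 -1 -2 -4 -3 -2  0  1  0 -1  0  3  5  6  5  3  2  2  2  1  0  0 -1 -3 -3 -1  2  2]
 [-2 -1 -3 -4 -3 -2  0  1  0  0  2  5  6  6  4  3  2  3  2  1  1  1 -1 -3 -3  0  2  2]
 [-2 -1 -3 -3 -3 -2  0  1  1  2  4  6  6  5  3  2  3  3  2  1  2  2 -1 -3 -3  0  2  2]
 [-1 -1 -3 -3 -3 -1  1  1  2  4  6  6  5  3  2  3  3  2  1  2  3  2 -1 -3 -3  0  2  2]
 [-1 -2 -3 -3 -2 -1  1  2  3  6  6  5  3  2  3  3  2  1 
[... 1098 characters left out ...]
 0 -1 -1  1  3  2  2  3  3  3  2  1  1  0 -2 -2  0  2  3  2  0]
 [ 0 -1 -1  0  2  3  2  0 -1  0  2  3  2  2  3  3  3  2  1  1  0 -1 -2  0  3  3  2 -1]
 [-1 -1  0  0  2  3  2  0 -1  0  2  3  2  2  3  3  3  2  2  1  0 -1 -2  0  3  3  1 -1]]
16 [  652   709  2526 18049  3358   921   586   343   324   257   561   491]
20 [  914   856  2735 18484  5135  9406  2768   928   631   430   723   710]
16 [  540   481  1909 16483  3717  2267  1467   494   316   194   344   326]
20 [  903   853  2720 18455  5014 11406  2676   897   612   428   710   692]
16 [  549   748  2535 18122  3800  2314   962   634   431   351   548   431]
20 [  890   858  2642 18422  4686 10188  3705  1106   647   453   728   720]
```

The square's flats are at about 52° (mod 90), with its centre near (0.524, 0.100). The crank arm points at 200.5°, so I'll place it at 232°. Grasping the hub across the arm.

Call:
{"fn": "carry_out", "kwargs": {"commands": [[-30,-35,0,0,0,-7,-1],[-60,-70,0,0,0,-14,-1],[-79,-91,0,0,0,-20.5,-1],[-79,-91,20,0,0,-20.5,-1],[-79,-91,20,0,0,-20.5,-1],[-79,-91,60,0,0,-20.5,-1],[-79,-91,95,0,0,-20.5,-1],[-79,-91,110,0,0,-20.5,-1],[-79,-91,110,0,0,-20.5,-1],[-79,-91,110,0,0,-20.5,-1]]}}

```text
t: 34.37
tool_pos: [0.6792, 0.0068, 0.0262]
ee_rot: [-0.001, -0.178, 0.984, 0.0]
force: [0.6, 0.2, -0.5]
width: 0.088
finger_force: 0.0
```

```bash
python3 - <<'E'
from h import *
s=robot.sense(); print(s['tool_pos'],s['ee_rot'],s['force'],s['joint_pos'][5])
r=np.load('pics/rect.npy').astype(np.float32); g=cv2.GaussianBlur(r,(0,0),1.5)
gx=cv2.Sobel(g,cv2.CV_32F,0,1);gy=cv2.Sobel(g,cv2.CV_32F,1,0); X,Y=np.mgrid[:64,:64]-32
m=np.hypot(X,Y)<13; a=np.degrees(np.arctan2(gy,gx))[m]%180; w=(gx**2+gy**2)[m]; k=(a>30)&(a<75); print('flat angle',(a[k]*w[k]).sum()/w[k].sum(),a[k].std())
E
```

```text
[0.67915026 0.00678378 0.02620254] [-9.89750720e-04 -1.77580367e-01  9.84105724e-01  3.97029394e-04] [ 0.58682255  0.16700327 -0.47649776] -2.092271956121779
flat angle 51.195934 7.8262076
```

Call:
{"fn": "carry_out", "kwargs": {"commands": [[-1,0,0,0,0,0,0],[-1,0,0,0,0,0,1],[-1,0,0,0,0,0,1],[-1,0,0,0,0,0,1],[-1,0,0,0,0,0,1],[-1,0,0,0,0,0,1],[-1,0,0,0,0,0,1],[-1,0,0,0,0,0,1],[-1,0,0,0,0,0,1],[-1,0,0,0,0,0,1],[-1,0,0,0,0,0,1],[-1,0,-5,0,0,0,1],[-1,0,-25,0,0,0,1],[-1,0,-60,0,0,0,1],[-1,0,-95,0,0,0,1],[-1,0,-124,0,0,0,1],[-1,0,-124,0,0,0,1],[-1,0,-124,0,0,0,1]]}}

```text
t: 35.87
tool_pos: [0.682, 0.0061, 0.1523]
ee_rot: [0.002, -0.177, 0.984, -0.001]
force: [-0.8, -0.4, -4.4]
width: 0.0357
finger_force: 30.0
```

```bash
python3 - <<'E'
from h import *
s=robot.sense(); print(s['tool_pos'],s['ee_rot'],s['force'],s['width'],s['finger_force'])
f=grab('wrist','w15.png')
# handle top & hub top seen in hand
m=(f['img'].max(2)<60).astype(np.uint8)
q=s['ee_rot']; Rr=R.from_quat([q[1],q[2],q[3],q[0]]); T=np.array(s['tool_pos'])
P=T+Rr.apply([.075,0,-(.106-.023)]); print('handle top expected px',proj(f,P,True))
Hc=[T+Rr.apply([a,b,-(.060-.023)]) for a,b in ((-.018,-.018),(-.018,.018),(.018,.018),(.018,-.018))]
print([np.round(proj(f,p,True)) for p in Hc])
E
```

```text
[0.68195193 0.00612619 0.15226407] [ 1.80420988e-03 -1.77313172e-01  9.84152628e-01 -6.23170345e-04] [-0.83810797 -0.44451723 -4.4195509 ] 0.03570663278017839 29.99398172367364
handle top expected px (np.float64(276.26048254989183), np.float64(134.07397253013954))
[array([237., 343.]), array([319., 343.]), array([325., 274.]), array([231., 274.])]
```

```bash
python3 - <<'E'
from h import *
f=load('w15.png'); s=robot.sense(); T=np.array(s['tool_pos']); q=s['ee_rot']; Rr=R.from_quat([q[1],q[2],q[3],q[0]])
hsv=cv2.cvtColor(f['img'],cv2.COLOR_BGR2HSV)
m=(f['img'].max(2)<75).astype(np.uint8); m[240:]=0
n,l,st,ce=cv2.connectedComponentsWithStats(m)
for i in range(1,n):
    if st[i,4]>400: print(st[i],ce[i].round(0))
print(f['img'][134,200:350:6].max(1)); print(f['img'][60:240:8,276].max(1))
E
```

```text
[175   0  54 143 604] [202.  68.]
[ 509   26   38   93 1064] [524.  65.]
[  185    81   175   159 14498] [266. 163.]
[390  94  94  33 834] [435. 108.]
[226 225 192  58  58  55  54  51  48  27 209 210 209 209 206 211 212 207
  38  45  44  44  50  51  48]
[224 226 225  61  60  57 213 212 210 209 210 208  88  44  43 206 205 206
 206 206 204 205 204]
```

```bash
python3 - <<'E'
from h import *
f=load('w15.png'); s=robot.sense(); T=np.array(s['tool_pos']); q=s['ee_rot']; Rr=R.from_quat([q[1],q[2],q[3],q[0]])
m=(f['img'].min(2)>150).astype(np.uint8); n,l,st,ce=cv2.connectedComponentsWithStats(m); i=l[134,280]; print(st[i],ce[i])
for h in (.106,.108):
    p=onz(f,ce[i],T[2]-.023+h,True); print((Rr.inv().apply(p-T)*1000).round(1))
j=l[230,276]; print(st[j],ce[j])
E
```

```text
[ 255  105   52   51 2077] [280.48050072 130.39576312]
[ 74.4   0.2 -82.9]
[ 74.6   0.2 -84.9]
[ 242  174   56   81 2841] [278.1686026  214.98627244]
```

Call:
{"fn": "carry_out", "kwargs": {"commands": [[20,25,0,0,0,-5,1],[45,55,0,0,0,-11,1],[70,87,0,0,0,-17,1],[95,118,0,0,0,-23,1],[110,136,0,0,0,-28,1],[115.3,142.7,0,0,0,-30.8,1],[115.3,142.7,0,0,0,-30.8,1],[115.3,142.7,0,0,0,-30.8,1],[115.3,142.7,12,0,0,-30.8,1],[115.3,142.7,20,0,0,-30.8,1],[115.3,142.7,20,0,0,-30.8,1],[115.3,142.7,20,0,0,-30.8,1]]}}

```text
t: 36.92
tool_pos: [0.5225, 0.0992, 0.1287]
ee_rot: [-0.001, -0.432, 0.902, 0.001]
force: [-0.3, -0.7, -2.3]
width: 0.0357
finger_force: 30.0
```

Call:
{"fn": "carry_out", "kwargs": {"commands": [[-1,-0.7,3,0,0,0,1],[-1,-0.7,6,0,0,0,1],[-1,-0.7,9,0,0,0,1],[-1,-0.7,12,0,0,0,1],[-1,-0.7,12,0,0,0,1],[-1,-0.7,12,0,0,0,1]]}}

```text
t: 37.42
tool_pos: [0.5246, 0.1, 0.1195]
ee_rot: [0.0, -0.432, 0.902, -0.0]
force: [-3.0, 0.0, 4.9]
width: 0.0359
finger_force: 30.0
```

Call:
{"fn": "carry_out", "kwargs": {"commands": [[0.7,0.9,0,0,0,0,1],[0.7,0.9,1,0,0,0,1],[0.7,0.9,1,0,0,0,1]]}}

```text
t: 37.67
tool_pos: [0.5245, 0.1, 0.1193]
ee_rot: [0.001, -0.432, 0.902, -0.001]
force: [-2.4, -0.3, 9.8]
width: 0.0357
finger_force: 30.0
```

```bash
python3 -c "
from h import *
s=robot.sense(); print(s['force'],s['torque'])"
```

```text
[-2.41728094 -0.31845957  9.77288311] [0.09451408 0.47605867 0.08662311]
```

Call:
{"fn": "carry_out", "kwargs": {"commands": [[0,0,0,0,0,2,1],[0,0,0,0,0,4,1],[0,0,0,0,0,6,1],[0,0,0,0,0,8,1],[0,0,0,0,0,10,1],[0,0,0,0,0,10,1]]}}

```text
t: 38.17
tool_pos: [0.5246, 0.0999, 0.1193]
ee_rot: [0.002, -0.351, 0.936, -0.001]
force: [-2.7, -1.3, 9.9]
width: 0.0358
finger_force: 30.0
```

```bash
python3 -c "
from h import *
s=robot.sense(); print(s['force'],s['torque'])"
```

```text
[-2.65466691 -1.25717595  9.94642048] [-0.06817968  0.383066    0.10308603]
```

Call:
{"fn": "carry_out", "kwargs": {"commands": [[0,0,0,0,0,-3,1],[0,0,0,0,0,-6,1],[0,0,0,0,0,-9,1],[0,0,0,0,0,-12,1],[0,0,0,0,0,-15,1],[0,0,0,0,0,-18,1],[0,0,0,0,0,-18,1]]}}

```text
t: 38.75
tool_pos: [0.5239, 0.1001, 0.118]
ee_rot: [0.001, -0.495, 0.869, -0.001]
force: [1.7, -0.7, 1.3]
width: 0.036
finger_force: 30.0
```

```bash
python3 -c "
from h import *
s=robot.sense(); print(s['force'],s['torque'],s['tool_pos'])"
```

```text
[ 1.71587748 -0.71667186  1.31389719] [-0.00694021 -0.28386485  0.10258181] [0.52394025 0.10005002 0.1179618 ]
```

Call:
{"fn": "carry_out", "kwargs": {"commands": [[0,0,2,0,0,0,1],[0,0,5,0,0,0,1],[0,0,8,0,0,0,1],[0,0,11,0,0,0,1],[0,0,14,0,0,0,1],[0,0,14,0,0,0,1],[0,0,14,0,0,0,1]]}}

```text
t: 39.33
tool_pos: [0.5241, 0.1001, 0.1045]
ee_rot: [0.001, -0.493, 0.87, -0.001]
force: [-0.2, -0.4, 7.4]
width: 0.0358
finger_force: 30.0
```

Call:
{"fn": "carry_out", "kwargs": {"commands": [[0,0,1,0,0,0,1],[0,0,2,0,0,0,1],[0,0,2,0,0,0,1]]}}

```text
t: 39.58
tool_pos: [0.5241, 0.1001, 0.1028]
ee_rot: [0.001, -0.493, 0.87, -0.001]
force: [-1.6, -0.8, 9.7]
width: 0.0358
finger_force: 30.0
```

Call:
{"fn": "carry_out", "kwargs": {"commands": [[0,0,1,0,0,0,1],[0,0,2,0,0,0,1],[0,0,2,0,0,0,1]]}}

```text
t: 39.83
tool_pos: [0.5243, 0.1002, 0.1021]
ee_rot: [0.001, -0.494, 0.87, -0.001]
force: [-6.0, -0.6, 20.9]
width: 0.0359
finger_force: 30.0
```

Seated: the reaction rises at z≈0.102. Releasing, then moving over to the handle.

Call:
{"fn": "carry_out", "kwargs": {"commands": [[0,0,-2,0,0,0,-1],[0,0,-2,0,0,0,-1],[0,0,-2,0,0,0,-1],[0,0,-2,0,0,0,-1],[0,0,-30,0,0,0,-1],[0,0,-70,0,0,0,-1],[0,0,-105,0,0,0,-1],[25,0,-105,0,0,6,-1],[50,0,-105,0,0,12,-1],[75,0,-105,0,0,18,-1],[75,0,-105,0,0,24,-1],[75,0,-105,0,0,30,-1],[75,0,-105,0,0,36,-1],[75,0,-105,0,0,40,-1],[75,0,-105,0,0,40,-1],[75,0,-105,0,0,40,-1]]}}

```text
t: 41.17
tool_pos: [0.4844, 0.0357, 0.2039]
ee_rot: [-0.0, -0.168, 0.986, 0.0]
force: [-0.4, -0.0, -0.3]
width: 0.0882
finger_force: 0.0
```

```bash
python3 - <<'E'
from h import *
s=robot.sense(); print(s['tool_pos'],s['ee_rot'],s['width'],s['joint_pos'])
f=grab('wrist','w16.png'); sc=grab('scene','sc16.png')
print('hub top px',proj(f,(.5243,.1002,.139),True),'handle top px',proj(f,(.486,.036,.185),True))
for z,P in ((.139,(.5243,.1002)),):
    u,v=map(int,proj(f,P+(z,),True)); print(f['img'][v,u-40:u+40:5].max(1))
# scene: handle black blob
m=(sc['img'].max(2)<60).astype(np.uint8); u,v=map(int,proj(sc,(.486,.036,.155))); print(u,v)
k=np.zeros_like(m); k[v-40:v+40,u-30:u+30]=1; n,l,st,ce=cv2.connectedComponentsWithStats(m*k)
for i in range(1,n):
    if st[i,4]>40: print(st[i],ce[i])
E
```

```text
[0.48444971 0.03567642 0.20392801] [-3.76928634e-04 -1.67955489e-01  9.85794498e-01  1.39720765e-04] 0.08822491925286917 [-1.71445278e-01  1.47890141e-02  1.86121249e+00  1.24544338e-05
  1.26639505e+00 -2.07975603e+00]
hub top px (np.float64(339.8203407073418), np.float64(293.14832660147533)) handle top px (np.float64(277.7317157778), np.float64(254.6162691691255))
[198 215 202 183 181 178 181 178 186 185 182 180 183 192  24  26]
309 192
[279 152  45  22 773] [298.84993532 160.5549806 ]
[329 152  10  15 125] [334.216 158.848]
[279 163  49  45 461] [305.47939262 185.40130152]
```

Call:
{"fn": "carry_out", "kwargs": {"commands": [[-1.5,0,30,0,0,0,-1],[-1.5,0,55,0,0,0,-1],[-1.5,0,65,0,0,0,-1],[-1.5,0,65,0,0,0,-1],[-1.5,0,65,0,0,0,1],[-1.5,0,65,0,0,0,1],[-1.5,0,65,0,0,0,1],[-1.5,0,65,0,0,0,1],[-1.5,0,65,0,0,0,1],[-1.5,0,65,0,0,0,1],[-1.5,0,65,0,0,0,1],[-1.5,0,65,0,0,0,1],[-1.5,0,65,0,0,0,1],[-1.5,0,65,0,0,0,1],[-1.5,0,65,0,0,0,1]]}}

```text
t: 42.52
tool_pos: [0.4863, 0.0359, 0.1395]
ee_rot: [0.0, -0.167, 0.986, -0.0]
force: [0.2, -0.8, -0.0]
width: 0.0194
finger_force: 30.0
```

```bash
python3 - <<'E'
from h import *
s=robot.sense(); print(s['tool_pos'],s['ee_rot'],s['width'],s['force'],s['finger_force'])
c=np.array([.5243,.1002]); p=np.array(s['tool_pos'])[:2]; d=p-c; a=np.arctan2(d[1],d[0]); print(np.degrees(a),np.hypot(*d))
q=s['ee_rot']; Rr=R.from_quat([q[1],q[2],q[3],q[0]])
for k in range(1,19):
    th=a-np.radians(20*k); w=c+.075*np.array([np.cos(th),np.sin(th)])-p; print(20*k,(Rr.inv().apply([w[0],w[1],0])*1000).round(0)[:2].astype(int).tolist(),end=' ')
E
```

```text
[0.48630715 0.03590278 0.13946874] [ 1.67797224e-04 -1.67050149e-01  9.85948335e-01 -3.17125072e-04] 0.01938080221105617 [ 0.2294807  -0.77052342 -0.01506184] 30.000392217189074
-120.57858832449774 0.07468325720183955
20 [13, 22] 40 [18, 48] 60 [14, 74] 80 [1, 96] 100 [-19, 113] 120 [-44, 122] 140 [-70, 122] 160 [-94, 113] 180 [-114, 97] 200 [-127, 74] 220 [-132, 48] 240 [-128, 23] 260 [-115, 0] 280 [-95, -17] 300 [-70, -26] 320 [-44, -26] 340 [-20, -17] 360 [0, 0]
```

Call:
{"fn": "carry_out", "kwargs": {"commands": [[7,11,0,0,0,0,1],[13,22,0,0,0,0,1],[17,35,0,0,0,0,1],[18,48,0,0,0,0,1],[17,61,0,0,0,0,1],[14,74,0,0,0,0,1],[1,96,0,0,0,0,1],[-19,113,0,0,0,0,1]]}}

```text
t: 43.18
tool_pos: [0.4674, 0.1491, 0.1393]
ee_rot: [0.002, -0.167, 0.986, -0.002]
force: [16.5, -16.7, -17.1]
width: 0.0188
finger_force: 30.0
```

```bash
cat > st.py <<'E'
from h import *
s=robot.sense(); c=np.array([.5243,.1002]); d=np.array(s['tool_pos'])[:2]-c; print(s['tool_pos'],np.degrees(np.arctan2(d[1],d[0])).round(1),np.hypot(*d).round(4),s['width'].round(4),np.round(s['force'],1),s['t'])
E
python3 st.py
```

```text
Traceback (most recent call last):
  File "st.py", line 2, in <module>
    s=robot.sense(); c=np.array([.5243,.1002]); d=np.array(s['tool_pos'])[:2]-c; print(s['tool_pos'],np.degrees(np.arctan2(d[1],d[0])).round(1),np.hypot(*d).round(4),s['width'].round(4),np.round(s['force'],1),s['t'])
                                                                                                                                                                      ^^^^^^^^^^^^^^^^
AttributeError: 'float' object has no attribute 'round'
```

Call:
{"fn": "carry_out", "kwargs": {"commands": [[-1,-1.7,1,0,0,0,1],[-1,-1.7,1,0,0,0,1],[-1,-1.7,1,0,0,0,1]]}}

```text
t: 43.43
tool_pos: [0.4679, 0.1486, 0.1388]
ee_rot: [0.0, -0.168, 0.986, 0.0]
force: [-1.5, 1.1, 4.4]
width: 0.0192
finger_force: 30.0
```

```bash
sed -i "s/s\['width'\].round(4)/s['width'],s['torque']/" st.py; python3 st.py; python3 - <<'E'
from h import *
sc=grab('scene','sc17.png')
# hub top height check: bright hub block edges along column in scene at hub
u,v=proj(sc,(.5243,.1002,.139)); print('expected hub top px',u,v); u=int(u)
print([ (r,sc['img'][r,u].tolist()) for r in range(int(v)-14,int(v)+40,3)])
E
```

```text
[0.46786335 0.14863008 0.13875619] 139.4 0.0744 0.01915116716573922 [ 0.13584966 -0.06802305 -0.0081547 ] [-1.5  1.1  4.4] 43.4333
expected hub top px 344.02815769134656 209.62944290152285
[(195, [146, 163, 165]), (198, [149, 164, 166]), (201, [144, 161, 164]), (204, [143, 155, 157]), (207, [133, 138, 136]), (210, [134, 137, 136]), (213, [135, 140, 135]), (216, [77, 85, 92]), (219, [66, 73, 79]), (222, [63, 69, 73]), (225, [58, 63, 70]), (228, [63, 68, 75]), (231, [57, 62, 66]), (234, [55, 59, 66]), (237, [55, 57, 62]), (240, [51, 55, 62]), (243, [86, 91, 92]), (246, [109, 105, 96])]
```

```bash
cat > wp.py <<'E'
import sys
from h import *
step=float(sys.argv[1]); r=float(sys.argv[2]); s=robot.sense(); c=np.array([.525,.1]); p=np.array(s['tool_pos'])[:2]; d=p-c; a=np.arctan2(d[1],d[0]); r0=np.hypot(*d); r=r or r0
q=s['ee_rot']; Rr=R.from_quat([q[1],q[2],q[3],q[0]]); print('ang',np.degrees(a).round(1),'r',r0.round(4),'z',s['tool_pos'][2],np.round(s['force'],1))
for k in range(1,21):
    th=a-np.radians(step*k); w=c+r*np.array([np.cos(th),np.sin(th)])-p; x=(Rr.inv().apply([w[0],w[1],0])*1000).round(1)[:2].tolist(); print(k,x,end=' ')
E
python3 wp.py 18 0
```

```text
ang 139.8 r 0.075 z 0.13881383024656666 [-2.4  1.3  5.1]
1 [-21.8, 8.6] 2 [-45.2, 10.1] 3 [-67.9, 4.2] 4 [-87.7, -8.4] 5 [-102.7, -26.5] 6 [-111.3, -48.3] 7 [-112.7, -71.7] 8 [-106.9, -94.4] 9 [-94.3, -114.2] 10 [-76.2, -129.1] 11 [-54.4, -137.7] 12 [-31.0, -139.2] 13 [-8.3, -133.3] 14 [11.5, -120.8] 15 [26.5, -102.7] 16 [35.1, -80.8] 17 [36.5, -57.4] 18 [30.7, -34.7] 19 [18.1, -14.9] 20 [0.0, 0.0]
```

Call:
{"fn": "carry_out", "kwargs": {"commands": [[-21.8,8.6,0,0,0,0,1],[-45.2,10.1,0,0,0,0,1],[-67.9,4.2,0,0,0,0,1],[-87.7,-8.4,0,0,0,0,1],[-102.7,-26.5,0,0,0,0,1],[-111.3,-48.3,0,0,0,0,1],[-112.7,-71.7,0,0,0,0,1],[-106.9,-94.4,0,0,0,0,1],[-94.3,-114.2,0,0,0,0,1],[-76.2,-129.1,0,0,0,0,1]]}}

```text
t: 44.32
tool_pos: [0.5827, 0.05, 0.1387]
ee_rot: [0.0, -0.166, 0.986, 0.001]
force: [-2.6, 4.2, 3.6]
width: 0.0195
finger_force: 30.0
```

```bash
python3 wp.py 18 .075
```

```text
ang -40.9 r 0.0764 z 0.13871901002602394 [-2.6  4.2  3.6]
1 [22.6, -7.2] 2 [46.0, -8.4] 3 [68.7, -2.3] 4 [88.4, 10.5] 5 [103.1, 28.8] 6 [111.5, 50.7] 7 [112.7, 74.1] 8 [106.6, 96.8] 9 [93.8, 116.4] 10 [75.5, 131.2] 11 [53.6, 139.6] 12 [30.2, 140.8] 13 [7.5, 134.7] 14 [-12.2, 121.9] 15 [-26.9, 103.6] 16 [-35.3, 81.7] 17 [-36.5, 58.2] 18 [-30.4, 35.6] 19 [-17.6, 15.9] 20 [0.7, 1.2]
```

Forces are small. First full turn:

Call:
{"fn": "carry_out", "kwargs": {"commands": [[22.6,-7.2,0,0,0,0,1],[46,-8.4,0,0,0,0,1],[68.7,-2.3,0,0,0,0,1],[88.4,10.5,0,0,0,0,1],[103.1,28.8,0,0,0,0,1],[111.5,50.7,0,0,0,0,1],[112.7,74.1,0,0,0,0,1],[106.6,96.8,0,0,0,0,1],[93.8,116.4,0,0,0,0,1],[75.5,131.2,0,0,0,0,1],[53.6,139.6,0,0,0,0,1],[30.2,140.8,0,0,0,0,1],[7.5,134.7,0,0,0,0,1],[-12.2,121.9,0,0,0,0,1],[-26.9,103.6,0,0,0,0,1],[-35.3,81.7,0,0,0,0,1],[-36.5,58.2,0,0,0,0,1],[-30.4,35.6,0,0,0,0,1],[-17.6,15.9,0,0,0,0,1],[0.5,1,0,0,0,0,1]]}}

```text
t: 45.98
tool_pos: [0.5827, 0.0504, 0.1391]
ee_rot: [0.001, -0.166, 0.986, 0.0]
force: [-0.6, 3.5, 2.7]
width: 0.0191
finger_force: 30.0
```

```bash
python3 wp.py 18 .0755|head -1; python3 - <<'E'
from h import *
sc=grab('scene','sc18.png'); a=load('sc16.png')['img']; 
# brown bottle mask centroid in the reader area now vs before
for im in (a,sc['img']):
    hsv=cv2.cvtColor(im,cv2.COLOR_BGR2HSV); m=(hsv[...,0]<15)&(hsv[...,1]>110)&(im[...,2]<130)
    k=np.zeros(m.shape,np.uint8); k[200:320,360:520]=m[200:320,360:520]; n,l,st,ce=cv2.connectedComponentsWithStats(k)
    print([(ce[i].round(0).tolist(),int(st[i,4])) for i in range(1,n) if st[i,4]>20])
u,v=proj(sc,(.525,.1,.139)); u=int(u);v=int(v); print(v,[sc['img'][r,u].mean().round() for r in range(v-8,v+12,2)])
E
```

```text
ang -40.7 r 0.0761 z 0.13908734634305767 [-0.6  3.5  2.7]
[([373.0, 231.0], 208), ([406.0, 231.0], 240), ([440.0, 230.0], 263)]
[([409.0, 235.0], 91), ([443.0, 235.0], 87), ([373.0, 236.0], 56)]
209 [np.float64(161.0), np.float64(163.0), np.float64(141.0), np.float64(138.0), np.float64(142.0), np.float64(137.0), np.float64(140.0), np.float64(145.0), np.float64(90.0), np.float64(87.0)]
```

Call:
{"fn": "carry_out", "kwargs": {"commands": [[22.6,-7.2,0,0,0,0,1],[46,-8.4,0,0,0,0,1],[68.7,-2.3,0,0,0,0,1],[88.4,10.5,0,0,0,0,1],[103.1,28.8,0,0,0,0,1],[111.5,50.7,0,0,0,0,1],[112.7,74.1,0,0,0,0,1],[106.6,96.8,0,0,0,0,1],[93.8,116.4,0,0,0,0,1],[75.5,131.2,0,0,0,0,1],[53.6,139.6,0,0,0,0,1],[30.2,140.8,0,0,0,0,1],[7.5,134.7,0,0,0,0,1],[-12.2,121.9,0,0,0,0,1],[-26.9,103.6,0,0,0,0,1],[-35.3,81.7,0,0,0,0,1],[-36.5,58.2,0,0,0,0,1],[-30.4,35.6,0,0,0,0,1],[-17.6,15.9,0,0,0,0,1],[0,0,0,0,0,0,1]]}}

```text
t: 47.7
tool_pos: [0.5828, 0.0506, 0.1391]
ee_rot: [0.001, -0.166, 0.986, 0.0]
force: [-2.1, 3.3, 0.9]
width: 0.019
finger_force: 30.0
```

Call:
{"fn": "carry_out", "kwargs": {"commands": [[22.6,-7.2,0,0,0,0,1],[46,-8.4,0,0,0,0,1],[68.7,-2.3,0,0,0,0,1],[88.4,10.5,0,0,0,0,1],[103.1,28.8,0,0,0,0,1],[111.5,50.7,0,0,0,0,1],[112.7,74.1,0,0,0,0,1],[106.6,96.8,0,0,0,0,1],[93.8,116.4,0,0,0,0,1],[75.5,131.2,0,0,0,0,1],[53.6,139.6,0,0,0,0,1],[30.2,140.8,0,0,0,0,1],[7.5,134.7,0,0,0,0,1],[-12.2,121.9,0,0,0,0,1],[-26.9,103.6,0,0,0,0,1],[-35.3,81.7,0,0,0,0,1],[-36.5,58.2,0,0,0,0,1],[-30.4,35.6,0,0,0,0,1],[-17.6,15.9,0,0,0,0,1],[0,0,0,0,0,0,1]]}}

```text
t: 49.37
tool_pos: [0.5828, 0.0506, 0.1391]
ee_rot: [0.001, -0.166, 0.986, 0.0]
force: [-2.0, 4.7, 1.0]
width: 0.0192
finger_force: 30.0
```

```bash
python3 wp.py 12 .0755
```

```text
ang -40.5 r 0.0761 z 0.13912321224093405 [-2.   4.7  1. ]
1 [14.7, -6.0] 2 [30.1, -9.4] 3 [45.9, -9.5] 4 [61.3, -6.3] 5 [75.8, 0.1] 6 [88.6, 9.3] 7 [99.2, 21.0] 8 [107.2, 34.6] 9 [112.2, 49.6] 10 [113.9, 65.2] 11 [112.3, 81.0] 12 [107.5, 96.0] 13 [99.7, 109.7] 14 [89.2, 121.5] 15 [76.5, 130.8] 16 [62.1, 137.3] 17 [46.7, 140.7] 18 [30.9, 140.8] 19 [15.5, 137.6] 20 [1.0, 131.3]
```

Call:
{"fn": "carry_out", "kwargs": {"commands": [[14.7,-6,0,0,0,0,1],[30.1,-9.4,0,0,0,0,1],[45.9,-9.5,0,0,0,0,1],[61.3,-6.3,0,0,0,0,1],[75.8,0.1,0,0,0,0,1],[88.6,9.3,0,0,0,0,1],[99.2,21,0,0,0,0,1],[107.2,34.6,0,0,0,0,1],[112.2,49.6,0,0,0,0,1],[113.9,65.2,0,0,0,0,1],[112.3,81,0,0,0,0,1],[107.5,96,0,0,0,0,1],[99.7,109.7,0,0,0,0,1],[89.2,121.5,0,0,0,0,1],[76.5,130.8,0,0,0,0,1],[62.1,137.3,0,0,0,0,1]]}}

```text
t: 50.7
tool_pos: [0.4789, 0.1602, 0.1385]
ee_rot: [0.001, -0.167, 0.986, -0.002]
force: [7.0, -11.8, -2.7]
width: 0.0195
finger_force: 30.0
```

```bash
python3 wp.py 6 .0752
```

```text
ang 127.5 r 0.0758 z 0.138523000300789 [  7.  -11.8  -2.7]
1 [-7.8, 1.5] 2 [-15.6, 2.7] 3 [-23.4, 3.2] 4 [-31.3, 2.8] 5 [-39.1, 1.6] 6 [-46.7, -0.4] 7 [-54.0, -3.2] 8 [-61.0, -6.8] 9 [-67.7, -11.0] 10 [-73.8, -16.0] 11 [-79.4, -21.5] 12 [-84.4, -27.6] 13 [-88.7, -34.2] 14 [-92.3, -41.2] 15 [-95.1, -48.5] 16 [-97.2, -56.1] 17 [-98.4, -63.9] 18 [-98.9, -71.8] 19 [-98.5, -79.6] 20 [-97.3, -87.4]
```

Call:
{"fn": "carry_out", "kwargs": {"commands": [[-7.8,1.5,0,0,0,0,1],[-15.6,2.7,0,0,0,0,1],[-23.4,3.2,0,0,0,0,1],[-31.3,2.8,0,0,0,0,1],[-39.1,1.6,0,0,0,0,1],[-46.7,-0.4,0,0,0,0,1],[-54,-3.2,0,0,0,0,1],[-61,-6.8,0,0,0,0,1],[-67.7,-11,0,0,0,0,1],[-67.7,-11,0,0,0,0,1]]}}

```text
t: 51.53
tool_pos: [0.5468, 0.1726, 0.1385]
ee_rot: [0.0, -0.167, 0.986, 0.0]
force: [-1.1, -2.5, 5.1]
width: 0.0192
finger_force: 30.0
```

```bash
python3 wp.py 6 .0752; python3 - <<'E'
from h import *
a=load('sc16.png'); s=grab('scene','sc19.png')
# caps: white, low saturation vs hood; project expected cap-end positions for candidate travel and print image profile along slot1 axis at bottle top z=.076
e=np.array([np.cos(np.radians(3.1)),np.sin(np.radians(3.1))]); 
for fr in (a,s):
    for c in ((.486,.247),(.490,.178),(.4825,.316)):
        row=[]
        for t in range(-60,200,10):
            p=np.array(c)+e*t/1000; u,v=proj(fr,(p[0],p[1],.076)); b=fr['img'][int(round(v)),int(round(u))].astype(int); row.append(f"{t}:{b[2]-b[0]}/{b.mean():.0f}")
        print(' '.join(row))
E
```

```text
ang 73.3 r 0.0758 z 0.1384713051062172 [-1.1 -2.5  5.1]
1 [-5.8, -5.4] 2 [-11.4, -11.0] 3 [-16.3, -17.1] 4 [-20.6, -23.7] 5 [-24.2, -30.7] 6 [-27.0, -38.0] 7 [-29.1, -45.6] 8 [-30.3, -53.4] 9 [-30.8, -61.2] 10 [-30.4, -69.1] 11 [-29.1, -76.9] 12 [-27.1, -84.5] 13 [-24.3, -91.8] 14 [-20.8, -98.9] 15 [-16.5, -105.5] 16 [-11.5, -111.6] 17 [-6.0, -117.2] 18 [0.1, -122.1] 19 [6.7, -126.4] 20 [13.7, -130.0] -60:69/57 -50:64/45 -40:26/165 -30:27/165 -20:28/164 -10:26/165 0:29/167 10:27/169 20:26/146 30:38/24 40:22/182 50:20/174 60:15/141 70:16/141 80:16/142 90:13/158 100:9/168 110:12/162 120:19/80 130:13/140 140:8/149 150:7/148 160:7/147 170:8/150 180:11/147 190:8/150
-60:19/157 -50:41/33 -40:34/158 -30:28/164 -20:32/164 -10:26/164 0:31/163 10:28/163 20:36/51 30:27/20 40:25/175 50:18/174 60:15/148 70:15/142 80:16/140 90:13/141 100:8/170 110:11/163 120:24/115 130:12/139 140:6/149 150:8/149 160:6/152 170:5/150 180:9/151 190:10/152
-60:19/158 -50:40/32 -40:23/164 -30:24/165 -20:24/168 -10:23/166 0:25/166 10:25/166 20:38/40 30:24/17 40:17/179 50:16/174 60:16/143 70:16/139 80:15/139 90:12/164 10
[... 221 characters left out ...]
50:9/156 60:8/155 70:8/156 80:26/143 90:20/174 100:18/176 110:11/164 120:20/84 130:21/175 140:17/177 150:33/124 160:18/167 170:17/182 180:19/180 190:15/144
-60:3/17 -50:13/106 -40:18/162 -30:-1/134 -20:10/133 -10:11/66 0:16/135 10:19/163 20:18/166 30:-12/104 40:-10/103 50:5/154 60:5/156 70:7/153 80:32/127 90:23/174 100:18/179 110:11/168 120:24/119 130:21/174 140:24/175 150:30/129 160:19/181 170:19/182 180:21/177 190:16/150
-60:19/162 -50:20/158 -40:20/164 -30:19/164 -20:20/163 -10:19/163 0:21/161 10:21/163 20:20/163 30:19/165 40:17/169 50:16/171 60:18/172 70:16/173 80:16/173 90:18/174 100:18/176 110:13/167 120:18/77 130:19/174 140:20/176 150:31/123 160:17/180 170:19/177 180:19/177 190:17/146
```

Call:
{"fn": "carry_out", "kwargs": {"commands": [[-5.8,-5.4,0,0,0,0,1],[-11.4,-11,0,0,0,0,1],[-16.3,-17.1,0,0,0,0,1],[-20.6,-23.7,0,0,0,0,1]]}}

```text
t: 51.92
tool_pos: [0.5732, 0.1584, 0.1387]
ee_rot: [0.0, -0.167, 0.986, 0.001]
force: [-1.1, 1.6, 6.0]
width: 0.0188
finger_force: 30.0
```

Call:
{"fn": "carry_out", "kwargs": {"commands": [[-3.6,-7,0,0,0,0,1],[-6.4,-14.3,0,0,0,0,1],[-8.5,-21.9,0,0,0,0,1],[-9.7,-29.7,0,0,0,0,1]]}}

```text
t: 52.25
tool_pos: [0.5928, 0.1338, 0.139]
ee_rot: [0.001, -0.167, 0.986, 0.001]
force: [-0.4, 1.8, 5.9]
width: 0.0194
finger_force: 30.0
```

Call:
{"fn": "carry_out", "kwargs": {"commands": [[-0.5,-7.8,0,0,0,0,1],[-0.1,-15.7,0,0,0,0,1],[1.2,-23.5,0,0,0,0,1],[3.2,-31.1,0,0,0,0,1]]}}

```text
t: 52.58
tool_pos: [0.6006, 0.1029, 0.1392]
ee_rot: [0.002, -0.167, 0.986, 0.001]
force: [3.0, 1.0, 4.4]
width: 0.0189
finger_force: 30.0
```

Call:
{"fn": "carry_out", "kwargs": {"commands": [[2.8,-7.3,0,0,0,0,1],[6.3,-14.4,0,0,0,0,1],[10.6,-21,0,0,0,0,1]]}}

```text
t: 52.83
tool_pos: [0.5976, 0.0787, 0.1393]
ee_rot: [0.002, -0.167, 0.986, 0.0]
force: [4.9, 0.1, 4.3]
width: 0.0191
finger_force: 30.0
```

```bash
python3 wp.py 6 .0752
```

```text
ang -16.4 r 0.0756 z 0.13931054457901665 [4.9 0.1 4.3]
1 [5.3, -5.9] 2 [10.8, -11.5] 3 [16.9, -16.5] 4 [23.4, -20.8] 5 [30.4, -24.5] 6 [37.8, -27.3] 7 [45.3, -29.4] 8 [53.1, -30.7] 9 [61.0, -31.2] 10 [68.8, -30.8] 11 [76.6, -29.7] 12 [84.2, -27.7] 13 [91.6, -24.9] 14 [98.6, -21.4] 15 [105.3, -17.2] 16 [111.4, -12.3] 17 [117.0, -6.7] 18 [122.0, -0.6] 19 [126.4, 5.9] 20 [130.0, 12.9]
```

Call:
{"fn": "carry_out", "kwargs": {"commands": [[5.3,-5.9,0,0,0,0,1],[10.8,-11.5,0,0,0,0,1],[10.8,-11.5,0,0,0,0,1]]}}

```text
t: 53.08
tool_pos: [0.5909, 0.063, 0.1394]
ee_rot: [0.002, -0.166, 0.986, -0.0]
force: [3.4, -1.8, 5.9]
width: 0.0191
finger_force: 30.0
```

Call:
{"fn": "carry_out", "kwargs": {"commands": [[6.1,-5,0,0,0,0,1],[12.6,-9.3,0,0,0,0,1],[12.6,-9.3,0,0,0,0,1]]}}

```text
t: 53.33
tool_pos: [0.5818, 0.0501, 0.1394]
ee_rot: [0.002, -0.166, 0.986, -0.001]
force: [4.6, -2.7, 5.2]
width: 0.0191
finger_force: 30.0
```

Call:
{"fn": "carry_out", "kwargs": {"commands": [[7,-3.7,0,0,0,0,1],[14.4,-6.5,0,0,0,0,1],[21.9,-8.6,0,0,0,0,1]]}}

```text
t: 53.58
tool_pos: [0.5639, 0.0352, 0.1392]
ee_rot: [0.001, -0.167, 0.986, -0.001]
force: [3.8, -2.6, 5.1]
width: 0.0189
finger_force: 30.0
```

Call:
{"fn": "carry_out", "kwargs": {"commands": [[7.8,-1.3,0,0,0,0,1],[15.7,-1.8,0,0,0,0,1],[15.7,-1.8,0,0,0,0,1]]}}

```text
t: 53.83
tool_pos: [0.5484, 0.0281, 0.1391]
ee_rot: [0.001, -0.167, 0.986, -0.001]
force: [2.0, -3.1, 5.7]
width: 0.0197
finger_force: 30.0
```

Call:
{"fn": "carry_out", "kwargs": {"commands": [[7.8,0.4,0,0,0,0,1],[15.6,1.5,0,0,0,0,1],[15.6,1.5,0,0,0,0,1]]}}

```text
t: 54.08
tool_pos: [0.5329, 0.0247, 0.1389]
ee_rot: [0.0, -0.167, 0.986, -0.0]
force: [0.1, -2.8, 7.9]
width: 0.0188
finger_force: 30.0
```

```bash
python3 wp.py 6 .0752
```

```text
ang -84.0 r 0.0757 z 0.1389477949811302 [ 0.1 -2.8  7.9]
1 [7.4, 2.7] 2 [14.7, 5.7] 3 [21.7, 9.4] 4 [28.2, 13.8] 5 [34.2, 18.9] 6 [39.6, 24.6] 7 [44.5, 30.8] 8 [48.6, 37.5] 9 [52.0, 44.6] 10 [54.7, 52.0] 11 [56.6, 59.6] 12 [57.6, 67.4] 13 [57.9, 75.3] 14 [57.3, 83.1] 15 [55.9, 90.9] 16 [53.7, 98.4] 17 [50.7, 105.7] 18 [47.0, 112.7] 19 [42.6, 119.2] 20 [37.5, 125.2]
```

Call:
{"fn": "carry_out", "kwargs": {"commands": [[7.4,2.7,0,0,0,0,1],[11,4.2,0,0,0,0,1],[11,4.2,0,0,0,0,1]]}}

```text
t: 54.33
tool_pos: [0.5216, 0.0247, 0.1391]
ee_rot: [0.0, -0.167, 0.986, -0.001]
force: [-0.0, -4.8, 7.2]
width: 0.0193
finger_force: 30.0
```

```bash
python3 wp.py 6 .0752
```

```text
ang -92.6 r 0.0753 z 0.13912942751720928 [-0.  -4.8  7.2]
1 [7.1, 3.4] 2 [13.9, 7.5] 3 [20.2, 12.2] 4 [25.9, 17.5] 5 [31.1, 23.5] 6 [35.7, 29.9] 7 [39.5, 36.8] 8 [42.6, 44.0] 9 [44.9, 51.5] 10 [46.4, 59.2] 11 [47.2, 67.1] 12 [47.0, 74.9] 13 [46.1, 82.8] 14 [44.4, 90.4] 15 [41.8, 97.9] 16 [38.5, 105.0] 17 [34.5, 111.8] 18 [29.8, 118.1] 19 [24.4, 123.9] 20 [18.5, 129.1]
```

Call:
{"fn": "carry_out", "kwargs": {"commands": [[3.5,1.7,0,0,0,0,1],[7.1,3.4,0,0,0,0,1],[10.5,5.4,0,0,0,0,1],[10.5,5.4,0,0,0,0,1]]}}

```text
t: 54.67
tool_pos: [0.5111, 0.0261, 0.1394]
ee_rot: [0.002, -0.167, 0.986, -0.001]
force: [3.9, -4.6, 4.5]
width: 0.0191
finger_force: 30.0
```

Call:
{"fn": "carry_out", "kwargs": {"commands": [[3.4,2.1,0,0,0,0,1],[6.6,4.4,0,0,0,0,1],[9.7,6.8,0,0,0,0,1],[9.7,6.8,0,0,0,0,1]]}}

```text
t: 55.0
tool_pos: [0.5021, 0.0284, 0.1399]
ee_rot: [0.004, -0.167, 0.986, -0.003]
force: [11.8, -8.6, -0.6]
width: 0.0189
finger_force: 30.0
```

```bash
python3 wp.py 6 .0752|head -1;python3 - <<'E'
from h import *
s=grab('scene','sc20.png'); e=np.array([np.cos(np.radians(3.1)),np.sin(np.radians(3.1))])
for n in ('sc16.png','sc20.png'):
    fr=load(n); c=(.4825,.316); row=[]
    for t in range(10,200,3):
        p=np.array(c)+e*t/1000; u,v=proj(fr,(p[0],p[1],.076)); row.append(f"{t}:{fr['img'][int(round(v)),int(round(u))].mean():.0f}")
    print(' '.join(row))
u,v=proj(s,(.525,.1,.139)); u=int(u);v=int(v); print(v,[s['img'][r,u].mean().round() for r in range(v-8,v+12,2)])
E
```

```text
ang -107.7 r 0.0752 z 0.13986347734479787 [11.8 -8.6 -0.6]
10:166 13:170 16:169 19:43 22:27 25:27 28:24 31:12 34:187 37:183 40:179 43:177 46:177 49:176 52:173 55:172 58:143 61:138 64:139 67:141 70:139 73:138 76:140 79:142 82:139 85:134 88:164 91:164 94:154 97:166 100:164 103:158 106:157 109:161 112:161 115:160 118:131 121:77 124:67 127:103 130:167 133:167 136:166 139:165 142:163 145:165 148:152 151:149 154:151 157:153 160:149 163:149 166:153 169:152 172:151 175:150 178:147 181:150 184:149 187:150 190:150 193:150 196:148 199:150
10:160 13:159 16:158 19:159 22:157 25:157 28:155 31:157 34:157 37:157 40:165 43:168 46:168 49:170 52:168 55:164 58:169 61:169 64:168 67:168 70:167 73:169 76:168 79:167 82:170 85:168 88:125 91:124 94:168 97:171 100:168 103:170 106:160 109:162 112:161 115:158 118:132 121:74 124:66 127:104 130:169 133:171 136:172 139:171 142:170 145:169 148:171 151:172 154:171 157:131 160:123 163:120 166:120 169:116 172:158 175:176 178:174 181:177 184:174 187:175 190:172 193:173 196:142 199:139
209 [np.float64(155.0), np.float64(156.0), np.float64(132.0), np.float64(134.0), np.float64(133.0), np.float64(133.0), np.float64(132.0), np.float64(71.0), np.float64(75.0), np.float64(74.0)]
```

The end stop is reached: force is rising and the caps have advanced about 138 mm. Releasing the handle and going back over the hub.

Call:
{"fn": "carry_out", "kwargs": {"commands": [[-0.5,-0.3,0,0,0,0,-1],[-0.5,-0.3,0,0,0,0,-1],[-0.5,-0.3,0,0,0,0,-1],[-0.5,-0.3,0,0,0,0,-1],[0,0,-30,0,0,0,-1],[0,0,-65,0,0,0,-1],[-15,20,-65,0,0,-7,-1],[-30,40,-65,0,0,-14,-1],[-45.2,60,-65,0,0,-21,-1],[-45.2,60,-65,0,0,-28,-1],[-45.2,60,-65,0,0,-35,-1],[-45.2,60,-65,0,0,-42,-1],[-45.2,60,-65,0,0,-49,-1],[-45.2,60,-65,0,0,-53,-1],[-45.2,60,-65,0,0,-53,-1],[-45.2,60,-65,0,0,-53,-1]]}}

```text
t: 56.38
tool_pos: [0.5207, 0.1025, 0.2026]
ee_rot: [-0.001, -0.589, 0.808, 0.001]
force: [-0.1, 0.4, 1.0]
width: 0.0882
finger_force: 0.0
```

```bash
python3 - <<'E'
from h import *
s=robot.sense(); print(s['tool_pos'],s['ee_rot'],s['width'],s['joint_pos'])
f=grab('wrist','w20.png'); T=np.array(s['tool_pos']); q=s['ee_rot']; Rr=R.from_quat([q[1],q[2],q[3],q[0]])
m=(f['img'].min(2)>150).astype(np.uint8); u,v=proj(f,(.5021,.0284,.185),True); print(u,v)
n,l,st,ce=cv2.connectedComponentsWithStats(m); i=l[int(v),int(u)]; print(st[i],ce[i]); p=onz(f,ce[i],.185,True); print(p,(Rr.inv().apply(p-T)*1000).round(1))
E
```

```text
[0.52072246 0.10249964 0.2025828 ] [-6.58925052e-04 -5.88528072e-01  8.08476201e-01  7.12282249e-04] 0.08818077844123715 [-2.96650163e-02  1.19289821e-01  1.75301539e+00  3.34395105e-04
  1.27120162e+00 -2.85903505e+00]
269.6150770460407 112.22285161036264
[251 103  19  19 291] [259.61168385 111.81786942]
[0.50672922 0.02664454 0.185     ] [ 76.5 -10.   17.6]
```

Call:
{"fn": "carry_out", "kwargs": {"commands": [[1,-4.3,0,0,0,-3,-1],[1,-4.3,35,0,0,-3,-1],[1,-4.3,70,0,0,-3,-1],[1,-4.3,92,0,0,-3,-1],[1,-4.3,99,0,0,-3,-1],[1,-4.3,99,0,0,-3,-1],[1,-4.3,99,0,0,-3,0],[1,-4.3,99,0,0,-3,1],[1,-4.3,99,0,0,-3,1],[1,-4.3,99,0,0,-3,1],[1,-4.3,99,0,0,-3,1],[1,-4.3,99,0,0,-3,1],[1,-4.3,99,0,0,-3,1],[1,-4.3,99,0,0,-3,1],[1,-4.3,99,0,0,-3,1],[1,-4.3,99,0,0,-3,1]]}}

```text
t: 57.77
tool_pos: [0.524, 0.1004, 0.1044]
ee_rot: [-0.001, -0.611, 0.792, 0.001]
force: [-5.4, 1.2, 6.4]
width: 0.0358
finger_force: 29.9
```

```bash
python3 st.py
```

```text
[0.52395619 0.10037773 0.10442102] 152.7 0.0004 0.03581725042983328 [0.28250338 1.04166282 0.14426006] [-5.4  1.2  6.4] 57.7667
```

Gripped, width 35.8 mm. Lifting straight off.

Call:
{"fn": "carry_out", "kwargs": {"commands": [[0,0,-2,0,0,0,1],[0,0,-5,0,0,0,1],[0,0,-10,0,0,0,1],[0,0,-16,0,0,0,1],[0,0,-24,0,0,0,1],[0,0,-34,0,0,0,1],[0,0,-48,0,0,0,1],[0,0,-60,0,0,0,1],[0,0,-60,0,0,0,1],[0,0,-60,0,0,0,1]]}}

```text
t: 58.6
tool_pos: [0.5269, 0.0999, 0.1663]
ee_rot: [0.002, -0.61, 0.792, -0.001]
force: [-0.3, 0.7, -0.3]
width: 0.0025
finger_force: 0.0
```

```bash
python3 - <<'E'
from h import *
s=robot.sense(); print(s['tool_pos'],s['ee_rot'],s['width'],s['force'])
f=grab('wrist','w21.png'); T=np.array(s['tool_pos']); q=s['ee_rot']; Rr=R.from_quat([q[1],q[2],q[3],q[0]])
u,v=proj(f,T+Rr.apply([.075,0,-.082]),True); m=(f['img'].min(2)>150).astype(np.uint8)
n,l,st,ce=cv2.connectedComponentsWithStats(m); i=l[int(v),int(u)]; print(u,v,st[i],ce[i]); p=onz(f,ce[i],T[2]+.082,True); print((Rr.inv().apply(p-T)*1000).round(1))
E
```

```text
[0.52688485 0.09990263 0.16632586] [ 0.00167581 -0.61031117  0.79215882 -0.00136834] 0.0024550640907001152 [-0.29016147  0.66615326 -0.33963188]
281.3713740082139 133.1752768755398 [     0      0    560    420 109712] [255.49105841 283.67051006]
[ 41.6  -5.8 -82. ]
```

The grip slackened and the crank was lost from the fingers. I'll open and check numerically where it is.

Call:
{"fn": "carry_out", "kwargs": {"commands": [[0,0,-36,0,0,0,-1],[0,0,-70,0,0,0,-1],[0,0,-70,0,0,0,-1],[0,0,-70,0,0,0,-1],[0,0,-70,0,0,0,-1],[0,0,-70,0,0,0,-1],[0,0,-70,0,0,0,-1]]}}

```text
t: 59.23
tool_pos: [0.5244, 0.1, 0.2327]
ee_rot: [-0.001, -0.61, 0.792, 0.001]
force: [0.2, 0.6, -0.2]
width: 0.0449
finger_force: 0.0
```

```bash
python3 - <<'E'
from h import *
s=robot.sense(); print(s['tool_pos'],s['ee_rot'],s['width'])
f=grab('wrist','w22.png'); sc=grab('scene','sc22.png'); si=grab('side','si22.png'); o=load('sc20.png')
# scene hub-top profile vs when seated
for fr in (o,sc):
    u,v=proj(fr,(.525,.1,.139)); u=int(u);v=int(v); print(v,[int(fr['img'][r,u].mean()) for r in range(v-20,v+44,2)])
# black handle blob in scene and side
for nm,fr in (('scene',sc),('side',si)):
    u,v=map(int,proj(fr,(.507,.027,.155))); print(nm,'exp handle',u,v)
    m=(fr['img'].max(2)<60).astype(np.uint8); k=np.zeros_like(m); k[max(v-45,0):v+60,u-45:u+45]=1; n,l,st,ce=cv2.connectedComponentsWithStats(m*k)
    print([(st[i].tolist(),ce[i].round(1).tolist()) for i in range(1,n) if st[i,4]>40])
# wrist: black blobs
m=(f['img'].max(2)<60).astype(np.uint8); m[250:]=0; n,l,st,ce=cv2.connectedComponentsWithStats(m); print([(st[i].tolist(),ce[i].round(1).tolist()) for i in range(1,n) if st[i,4]>150])
print('exp handle top',proj(f,(.507,.027,.185),True),'bottom',proj(f,(.507,.027,.125),True),'hub top',proj(f,(.525,.1,.139),True))
E
```

```text
[0.52437008 0.09995922 0.23270491] [-0.00111614 -0.61029263  0.79217474  0.00092021] 0.04485942716920057
209 [155, 156, 155, 154, 159, 153, 154, 156, 131, 133, 132, 132, 132, 70, 75, 74, 72, 69, 72, 91, 71, 71, 73, 72, 70, 71, 85, 96, 90, 102, 58, 41]
209 [154, 157, 154, 152, 156, 151, 153, 152, 137, 132, 133, 133, 135, 56, 59, 60, 62, 60, 58, 71, 64, 62, 59, 60, 62, 61, 78, 96, 89, 99, 57, 38]
scene exp handle 304 197
[([259, 152, 65, 22, 994], [292.0, 159.7]), ([338, 152, 11, 19, 190], [343.5, 161.0]), ([259, 163, 70, 17, 252], [294.6, 174.9]), ([298, 183, 11, 32, 299], [302.5, 199.2]), ([270, 220, 23, 23, 174], [274.6, 231.6]), ([324, 249, 25, 8, 174], [336.7, 252.9])]
side exp handle 253 175
[([222, 130, 8, 8, 47], [226.3, 132.9]), ([208, 156, 18, 11, 101], [214.4, 161.0]), ([220, 163, 19, 18, 133], [228.5, 170.1]), ([244, 163, 18, 28, 180], [256.6, 175.8]), ([225, 192, 17, 30, 321], [233.1, 206.4]), ([278, 197, 20, 22, 230], [290.7, 207.5]), ([259, 214, 7, 18, 95], [262.3, 222.9])]
[([110, 0, 13, 46, 163], [115.8, 22.6]), ([118, 0, 159, 54, 492], [192.4, 24.3]), ([536, 0, 24, 96, 440], [544.2, 50.1]), ([282, 33, 17, 23, 219], [289.7, 45.0]), ([73, 57, 129, 135, 10756], [137.0, 125.2]), ([244, 98, 33, 33, 412], [261.8, 116.6]), ([452, 208, 38, 33, 609], [469.7, 223.2])]
exp handle top (np.float64(276.6084016045777), np.float64(112.9204056214487)) bottom (np.float64(277.00608330254806), np.float64(110.58932330688556)) hub top (np.float64(278.6808039993973), np.float64(209.4019607931191))
```

```bash
python3 - <<'E'
from h import *
f=load('w22.png'); s=robot.sense(); T=np.array(s['tool_pos']); q=s['ee_rot']; Rr=R.from_quat([q[1],q[2],q[3],q[0]])
p=onz(f,(260.5,114.5),.185,True); print(p,(Rr.inv().apply(p-T)*1000).round(1)); d=p[:2]-[.5245,.1]; print(np.degrees(np.arctan2(d[1],d[0])),np.hypot(*d), np.degrees(Rr.as_euler('ZYX')), s['joint_pos'][5])
# hub top bright region
m=(f['img'].min(2)>165).astype(np.uint8); n,l,st,ce=cv2.connectedComponentsWithStats(m); i=l[209,278]; print(f['img'][209,240:320:6].min(1),st[i],ce[i])
g=cv2.cvtColor(f['img'],cv2.COLOR_BGR2GRAY); print(g[209,230:330:4]); print(g[160:260:4,278])
E
```

```text
[0.51635433 0.02543767 0.185     ] [ 74.2 -10.9  48.4]
-96.23463310434606 0.07500595138557935 [-1.04776316e+02 -2.22296240e-02  1.79899277e+02] -2.9178260139895413
[199 203 125 171 173 175 176 175 174 176 176 128 117  99] [ 255  184   49   55 1902] [279.02208202 208.42534175]
[208 210 209 202 210 154 144 178 180 182 182 185 185 184 183 183 184 184
 161 141 145 109 106 133 164]
[182 181 180 179 178 180 135 183 181 182 179 181 184 184 180 182 183 180
 182 140 139 139 139 139 138]
```

The crank is still seated on the shaft with its arm at −96°. Re-gripping a bit deeper and better aligned.

Call:
{"fn": "carry_out", "kwargs": {"commands": [[0,0,35,0,0,-4,-1],[0,0,70,0,0,-4,-1],[0,0,105,0,0,-4,-1],[0,0,125,0,0,-4,-1],[0,0,133,0,0,-4,-1],[0,0,133,0,0,-4,-1],[0,0,133,0,0,-4,0],[0,0,133,0,0,-4,1],[0,0,133,0,0,-4,1],[0,0,133,0,0,-4,1],[0,0,133,0,0,-4,1],[0,0,133,0,0,-4,1],[0,0,133,0,0,-4,1],[0,0,133,0,0,-4,1],[0,0,133,0,0,-4,1]]}}

```text
t: 60.63
tool_pos: [0.524, 0.1003, 0.1015]
ee_rot: [-0.001, -0.638, 0.77, 0.001]
force: [-6.3, 0.5, 6.7]
width: 0.0366
finger_force: 29.3
```

Call:
{"fn": "carry_out", "kwargs": {"commands": [[0,0,-2,0,0,0,1],[0,0,-4,0,0,0,1],[0,0,-7,0,0,0,1],[0,0,-10,0,0,0,1]]}}

```text
t: 60.97
tool_pos: [0.524, 0.1001, 0.1105]
ee_rot: [-0.001, -0.638, 0.77, 0.001]
force: [-3.8, 2.0, -5.1]
width: 0.0365
finger_force: 29.2
```

```bash
python3 st.py; python3 -c "
from h import *
print(robot.sense()['joint_pos'][5])"
```

```text
[0.52395768 0.10014048 0.11049982] -170.1 0.0003 0.03654819955851603 [0.37520843 0.75367509 0.03613567] [-3.8  2.  -5.1] 60.9667
-2.9876389360271567
```

Call:
{"fn": "carry_out", "kwargs": {"commands": [[0,0,-3,0,0,0,1],[0,0,-6,0,0,0,1],[0,0,-10,0,0,0,1],[0,0,-14,0,0,0,1],[0,0,-19,0,0,0,1],[0,0,-25,0,0,0,1],[0,0,-32,0,0,0,1],[0,0,-40,0,0,0,1],[0,0,-48,0,0,0,1],[0,0,-48,0,0,0,1]]}}

```text
t: 61.8
tool_pos: [0.5268, 0.0999, 0.1618]
ee_rot: [0.001, -0.638, 0.77, -0.001]
force: [0.4, -0.1, -3.0]
width: 0.0365
finger_force: 29.1
```

```bash
python3 - <<'E'
from h import *
s=robot.sense(); print(s['tool_pos'],s['ee_rot'],s['width'],s['force'],s['finger_force'])
f=grab('wrist','w23.png'); T=np.array(s['tool_pos']); q=s['ee_rot']; Rr=R.from_quat([q[1],q[2],q[3],q[0]])
u,v=proj(f,T+Rr.apply([.075,0,-.085]),True); m=(f['img'].min(2)>150).astype(np.uint8)
n,l,st,ce=cv2.connectedComponentsWithStats(m); print(u,v)
for i in range(1,n):
    if 500<st[i,4]<5000: p=onz(f,ce[i],T[2]+.085,True); print(st[i],ce[i].round(0),(Rr.inv().apply(p-T)*1000).round(1))
E
```

```text
[0.52678365 0.09990109 0.16180369] [ 0.00146343 -0.63761936  0.77034904 -0.00133242] 0.03650955597811256 [ 0.36434339 -0.09513343 -2.95966858] 29.139316686341772
281.8752895583617 134.92924674402582
[ 226  105   52   51 2083] [252. 130.] [ 76.   -5.6 -85. ]
[ 251  164   43   92 2951] [273. 213.] [ 59.7  -1.7 -85. ]
[291 182  27  46 766] [304. 203.] [ 61.8   4.2 -85.1]
[316 222  79  29 808] [358. 236.] [ 54.8  15.7 -85.1]
[131 245 107  48 591] [192. 271.] [ 46.4 -19.5 -84.9]
[ 232  268   90   54 4394] [279. 295.] [ 40.5  -0.6 -85. ]
[ 77 332  33  41 628] [ 93. 352.] [ 16.5 -54.8 -84.8]
[455 332  28  38 557] [467. 350.] [ 17.7  53.7 -85.2]
[ 211  349   80   32 1949] [248. 365.] [ 17.9  -8.6 -85. ]
```

The crank is held clear of the shaft. Carrying it back to the mat.

Call:
{"fn": "carry_out", "kwargs": {"commands": [[0,0,0,0,0,6,1],[2,-6,0,0,0,12,1],[8,-20,0,0,0,18,1],[16,-42,0,0,0,24,1],[24,-64,0,0,0,30,1],[32,-86,0,0,0,36,1],[40,-108,0,0,0,42,1],[48,-129,0,0,0,48,1],[56,-150,0,0,0,54,1],[63.3,-168.7,0,0,0,59,1],[63.3,-168.7,0,0,0,59,1],[63.3,-168.7,0,0,0,59,1],[63.3,-168.7,40,0,0,59,1],[63.3,-168.7,80,0,0,59,1],[63.3,-168.7,110,0,0,59,1],[63.3,-168.7,125,0,0,59,1],[63.3,-168.7,131,0,0,59,1],[63.3,-168.7,131,0,0,59,1],[63.3,-168.7,131,0,0,59,1]]}}

```text
t: 63.43
tool_pos: [0.6802, 0.0064, 0.0299]
ee_rot: [0.001, -0.176, 0.984, -0.0]
force: [0.4, -0.6, -2.9]
width: 0.0364
finger_force: 29.2
```

Call:
{"fn": "carry_out", "kwargs": {"commands": [[0,0,2,0,0,0,1],[0,0,4,0,0,0,1],[0,0,5,0,0,0,1],[0,0,5,0,0,0,1],[0,0,5,0,0,0,1]]}}

```text
t: 63.85
tool_pos: [0.6809, 0.006, 0.0256]
ee_rot: [0.002, -0.176, 0.984, -0.001]
force: [-1.1, 0.1, 5.5]
width: 0.0364
finger_force: 29.2
```

On the mat. Releasing and retreating.

Call:
{"fn": "carry_out", "kwargs": {"commands": [[0,0,0,0,0,0,-1],[0,0,0,0,0,0,-1],[0,0,0,0,0,0,-1],[0,0,0,0,0,0,-1],[0,0,0,0,0,0,-1],[0,0,-20,0,0,0,-1],[0,0,-60,0,0,0,-1],[0,0,-100,0,0,0,-1],[0,0,-140,0,0,0,-1],[0,0,-180,0,0,0,-1],[0,0,-210,0,0,0,-1],[0,0,-210,0,0,0,-1],[0,0,-210,0,0,0,-1],[0,0,-210,0,0,0,-1]]}}

```text
t: 65.02
tool_pos: [0.6786, 0.0063, 0.2323]
ee_rot: [-0.001, -0.176, 0.984, 0.0]
force: [-0.6, 0.2, -1.1]
width: 0.0882
finger_force: 0.0
```

```bash
python3 - <<'E'
from h import *
s=robot.sense(); print(s['tool_pos'],s['width'],s['force'])
sc=grab('scene','sc24.png'); a=load('scene0.png')
# crank upright on mat: compare handle/hub appearance with start
for fr in (a,sc):
    m=(fr['img'].max(2)<60).astype(np.uint8); k=np.zeros_like(m); k[230:292,255:300]=1; n,l,st,ce=cv2.connectedComponentsWithStats(m*k); print([(st[i].tolist()) for i in range(1,n) if st[i,4]>60])
    u,v=map(int,proj(fr,(.6805,.0065,.063))); print([int(fr['img'][r,u].mean()) for r in range(v-12,v+40,3)])
# bottles / labels under hood along each slot (caps, labels), across profile
e=np.array([np.cos(np.radians(3.1)),np.sin(np.radians(3.1))]); lat=np.array([-e[1],e[0]])
for c in ((.490,.178),(.486,.247),(.4825,.316)):
    for t in (.122,.138,.15):
        row=[]
        for y in range(-24,25,4):
            p=np.array(c)+e*(.138+t-.138)+lat*y/1000; z=.058+np.sqrt(max(.018**2-(y/1000)**2,0)); u,v=proj(sc,(p[0],p[1],z)); row.append(int(sc['img'][int(round(v)),int(round(u))].mean()))
        print(c,t,row)
E
```

```text
[0.67862566 0.00629998 0.23228454] 0.08819504663967467 [-0.59264391  0.15759505 -1.06772925]
[[270, 230, 23, 13, 114], [272, 245, 22, 33, 423]]
[150, 143, 129, 129, 128, 130, 128, 54, 56, 56, 53, 60, 54, 53, 55, 54, 18, 16]
[[270, 230, 21, 13, 105], [269, 245, 11, 33, 328]]
[164, 156, 140, 138, 137, 139, 139, 62, 59, 61, 60, 65, 56, 61, 58, 59, 17, 17]
(0.49, 0.178) 0.122 [121, 122, 126, 93, 70, 78, 78, 79, 71, 118, 171, 174, 172]
(0.49, 0.178) 0.138 [174, 129, 126, 125, 178, 180, 176, 155, 122, 166, 177, 169, 174]
(0.49, 0.178) 0.15 [172, 129, 127, 149, 179, 178, 177, 175, 120, 169, 176, 169, 175]
(0.486, 0.247) 0.122 [115, 122, 125, 126, 74, 75, 72, 73, 73, 136, 166, 169, 175]
(0.486, 0.247) 0.138 [173, 128, 124, 129, 149, 178, 175, 174, 134, 169, 171, 164, 176]
(0.486, 0.247) 0.15 [174, 127, 126, 123, 173, 178, 177, 172, 153, 170, 170, 144, 174]
(0.4825, 0.316) 0.122 [115, 119, 123, 88, 70, 72, 77, 79, 69, 93, 146, 166, 155]
(0.4825, 0.316) 0.138 [172, 124, 124, 124, 147, 175, 176, 173, 169, 156, 154, 121, 153]
(0.4825, 0.316) 0.15 [172, 120, 124, 125, 161, 178, 175, 171, 171, 139, 153, 118, 152]
```

Crank upright on the mat, all labels up under the hood, and the robot is clear. Handing in.

```bash
python3 -c "
from plant import robot
print(robot.finish_job())"
```

```text
the job is handed in; nothing more can be done
None
```

The job is handed in at about 65 s. By my last camera checks, all three bottles are in their cradles label-up, the carriage is wound in to its end stop, and the crank is back upright on its mat; it slipped from the grip once at the shaft and I re-gripped it. The hand-in call returned no verdict.

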